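Put the printing tools away in the fitted drawer and the ink pots on the shelf

ROBOT

A 6-joint arm with a two-finger parallel gripper is mounted at the origin on the work surface; the furniture and walls round the work are solid. World frame = base frame: x ahead of the robot, y to its left, z up, the work surface at z = 0. Lengths are in m, angles in rad, forces in N, time in s.
With the tool pointing down it reaches from about 0.375 to 0.9 m from the base axis. Payload 3.1 kg.
Tool frame: the origin (TCP) lies at the very end of the fingers, on their centre line; the grasp point (between the pads) lies 19 mm behind it; x points along the fingers, y is the direction in which the jaws open and shut, and the axes are right-handed (so a half turn about x gives the same grasp; the last joint's range is limited). The gripper opens to 85 mm and grips with 20 to 120 N. Pads are 22 mm wide; open, the fingers measure 114 mm over their backs; the gripper's body (76 mm by 85 mm) begins 54 mm behind the grasp point. The pads swing forward as they close: fully open they stand 13 mm farther back than shut.
Start: joints at [1.109, 0.527, 1.433, -0, 1.181, -0.178], TCP at [0.174, 0.6, 0.231] pointing down, gripper open.
Joint ranges: [-3.08, 3.08], [-0.75, 2.2], [0.22, 2.44], [-1.43, 4.57], [0, 2.65], [-2.85, 2.85]. Speed limits (rad/s): [2.79, 2.79, 3.14, 3.14, 3.14, 3.14].

INTERFACE

Orientations are given as a unit quaternion [x, y, z, w].
In Python, from station import manip gives the robot as it stands.
- The arm moves only by the shell command python3 -m jog 'ROWS' [FORCE]. ROWS is a JSON object of lists of equal length, an entry for each row: "linear": the shift along the tool's x, y, z in cm, a list of three; "twist": the turn about the tool's x in rad; "claw": the opening, from -1 (shut) to 1 (fully open). A call has 1 to 20 rows; each row is the pose to reach, as a shift and turn from the pose commanded when the call began, along the tool's axes at that moment; what a row does not reach only later rows make up. A row lasts 1/12 s, in which the tool goes at most 41.7 mm and 7.16 degrees, less where a joint would pass 70% of its speed; a pose out of reach is approached as far as the arm can. A call with a gripper value outside its range is refused whole. The fingers move at their own pace and stop on an object; FORCE is the grip in N (left out, the last holds). Time passes only in rows, so rows that repeat a pose let the fingers close. It gives the time, the measured TCP pose, the force and the opening at its end, in the units of the state.
- manip.sense(): the state, without advancing time (a new reading comes with each control period).
- manip.snapshot(name): name is "scene" or "side" or "wrist"; returns a dict with "pixels" (420x560x3 uint8, red, green, blue), "camera_matrix" (3x3 intrinsics, pixels), "R" (3x3) and "t" (3): a world point X has camera coordinates R X + t. Camera axes: x right, y down, z forward; pixel columns grow to the right and rows downward; lengths in m; the calibration is good to about 2 mm. The wrist camera is an equidistant fisheye: a pixel r from the principal point sees the ray r / f radians off the axis. A picture is of the moment at which its call begins. There is no depth.
- manip.sign_off(): hands the job in, once; it reports no verdict.
The state is a dict: "t": time; "q": joint angles; "qd": joint speeds; "tau": joint torques, N m; "tcp_pos": TCP position; "tool_rot": TCP orientation; "force": force on the tool from outside, world axes, zero at the start; "ft_torque": the same for the moment, N m; "finger_gap": opening from 0.0 (shut) to 1.0 (fully open).
Only numpy, scipy, OpenCV 4.12 (cv2) and the standard library are available. Lean on these libraries where they do the work, as an engineer would, in place of code of your own. Each camera call takes 0.05 s, during which the arm holds its last target.

TASK

Put the printing kit away: pull open the drawer of the low grey chest and press each tool that lies on the table (ink spatula, box cutter, timber block; sometimes one is missing) fully down into the cutout in the drawer that matches its shape, the right way round, then push the drawer fully shut with the tools in it. Stand every small ink pot that is on the table in front of and beside the chest upright on the narrow raised shelf on top of the chest, and leave the roll of blue tape near the robot and the stapler beside the chest where they are.

Things in the scene. Friction and masses are not known exactly. Their poses are not given: they have to be found in the camera images.
- chest: Low grey steel chest, fixed, 185 deep (x), 300 wide (y), 72 mm high, with one drawer holding a cutout tray (upper face 30 mm above the table, cutouts with 2.5 mm play all round) and a narrow wooden shelf raised above its top. Origin: centre of its underside; x points away from the robot (the front looks to -x, 92 mm from the origin), y to its left, z up.
- shelf_mid (a point): Middle of the top surface of the narrow wooden shelf, 110 mm above the table (38 mm above the chest's top), axes as the chest's. The shelf is 54 mm wide along x and 250 mm long along y (room for three pots, at y = -80, 0 and +80 mm), level, with no rim; its long middle line lies 50 mm behind the chest's front.
- drawer (a joint): How far the drawer is pulled out (m): 0 fully shut, 0.155 fully out. It slides along the chest's -x axis with light friction (about 2 N) and stays where it is left. From about 0.14 on, all cutouts are free to reach from above. It counts as opened when it is out by more than 0.12.
- drawer_handle (a point): Middle of the drawer's handle, a level round steel bar about 10 mm thick and 100 mm long along y, 36 mm above the table and 35 mm in front of the drawer's front panel; to be taken from above. Axes as the chest's; moves with the drawer. The panel (300 wide, 12 thick) rises to 57 mm above the table.
- spatula_place (a point): Where the spatula's origin lies when seated; axes as the chest's, moves with the drawer. Cutout along y, 44 mm behind the front panel: handle part 31 wide, 11 mm deep (this point is at its floor, 19 mm above the table), blade part 43 wide, 3 deep. A finger scoop (34 mm along y, out to 38 mm either side in x, 11 deep) crosses it 40 mm from here towards the handle's end (+y).
- spatula_place_tip (a point): Where the spatula's tip point lies when it is seated: from spatula_place, 102 mm along the drawer's -y axis (the blade lies to the right seen from the robot).
- spatula: Ink spatula lying flat, 205 mm long, timber handle (26 mm wide at most, 19 mm high, from x = -102 to +6 mm) and a thin steel blade (x = +6 to +102 mm, up to 38 mm wide, 9 to 12 mm above the underside). Origin: underside, middle of its length; x points to the blade's end, z up. Its weight lies in the handle, about x = -40 mm. May be absent.
- spatula_tip (a point): The end of the spatula's blade, at the height of the handle's underside: 102 mm along the spatula's x axis from its origin.
- cutter_place (a point): Where the box cutter's origin lies when seated; axes as the chest's, moves with the drawer. Cutout along y in the rear row, 62 mm behind the spatula's, 8 mm deep (floor 22 mm above the table): body part 27 mm wide, nose part only 18. A finger scoop (34 mm along y, out to 36 mm either side in x, 8 deep) crosses it 20 mm from here towards the butt end (-y).
- cutter_place_tip (a point): Where the cutter's tip point lies when it is seated: from cutter_place, 79 mm along the drawer's +y axis (the nose points to the left seen from the robot).
- cutter: Box cutter lying flat, 157 mm long; body 22 mm wide and 14 mm high from x = -78 to +52 mm, slim nose 13 mm wide with the blade from +52 to +79 mm; a small thumb slide on top reaches 22 mm. Origin: underside, middle of its length; x points to the blade's tip, z up. Its weight lies about x = -10 mm. May be absent.
- cutter_tip (a point): The tip of the cutter's blade, at the height of its underside: 79 mm along the cutter's x axis from its origin.
- block_place (a point): Where the timber block's origin lies when it is seated in its cutout, at the left end of the rear row; axes as the chest's, moves with the drawer. The cutout is a plain rectangle 47 (x) by 80 (y) mm, 8 mm deep (floor 22 mm above the table).
- block: Timber block lying flat, 42 (x) by 75 (y) by 30 (z) mm. Origin: centre of its underside. It may be seated either way round, its long side along the drawer's y. May be absent.
- pot_a: Small ink pot with a screw lid, a plain upright round body 58 mm across (that is also the width to grip) and 58 mm high. Origin: centre of its underside; z up its axis. May be absent.
- pot_b: Small ink pot with a screw lid, a plain upright round body 58 mm across (that is also the width to grip) and 64 mm high. Origin: centre of its underside; z up its axis. May be absent.
- pot_c: Small ink pot with a screw lid, a plain upright round body 62 mm across (that is also the width to grip) and 64 mm high. Origin: centre of its underside; z up its axis. May be absent.
- tape: Roll of blue masking tape lying flat near the robot, 80 mm across and 36 mm high; leave it where it is. Origin: centre of its underside.
- stapler: Bench stapler standing to the right of the chest, 143 mm long, 34 wide, 50 high; leave it where it is. Origin: centre of its underside.
Things that resemble listed ones, but are neither listed nor needed, are in the scene too. There is more than one size of the spatula; the one meant has the size given above.

How it is judged:
By the outcome, as a careful person would: the job done as asked, in the order asked, and still so for the second after the job is handed in, with the robot touching nothing.
Of spatula, cutter, block only 2 to 3 are there at a start; the rules pass over those that are not, and their reading is None.
Of pot_a, pot_b, pot_c only 2 to 3 are there at a start; the rules pass over those that are not, and their reading is None.
At some moment in a run one of spatula, cutter, block may be knocked a few centimetres aside while the robot is not near it.
It also fails if it takes over 210 s, if anything falls off the work surface, if the arm or the gripper's body presses on something with over 40 N, if the wrist force passes 120 N, or if a joint passes its speed limit or range.

## Working session

There is one attempt and no reset: what is moved stays moved. The work goes in short steps, Python scripts to look and compute and a shell command to move; the robot and the scene stay as the last step left them, time stands still between calls to the robot, and variables do not carry over. Pictures are saved under pics/ and viewed, and the job is handed in when it is done.

```bash
ls; mkdir -p pics; cat > h.py <<'E'
import numpy as np, cv2
from station import manip
def snap(name, fn=None):
    s=manip.snapshot(name)
    if fn: cv2.imwrite('pics/'+fn, cv2.cvtColor(s['pixels'],cv2.COLOR_RGB2BGR))
    return s
E
python3 - <<'E'
from h import *
for n in ['scene','side','wrist']:
    s=snap(n,n+'0.png'); print(n,s['camera_matrix'],s['R'],s['t'], -np.array(s['R']).T@np.array(s['t']))
print(manip.sense())
E
```

```text
pics
scene [[471.41258693   0.         281.66256639]
 [  0.         471.41258693 209.22915505]
 [  0.           0.           1.        ]] [[-0.99524397 -0.09709709 -0.00784831]
 [-0.07543072  0.8191262  -0.56863211]
 [ 0.06164128 -0.56533568 -0.82255451]] [0.54340179 0.10891746 1.59553157] [0.45068247 0.86555651 1.37861045]
side [[421.07802692   0.         280.759353  ]
 [  0.         421.07802692 201.59957103]
 [  0.           0.           1.        ]] [[ 0.30866064  0.95087315  0.02385073]
 [ 0.49615099 -0.1395596  -0.8569465 ]
 [-0.81151882  0.27633922 -0.51485321]] [-0.14974005 -0.17677908  1.85027393] [ 1.63546011 -0.39359068  0.80470067]
wrist [[325.1922621   0.        280.7830342]
 [  0.        325.1922621 209.7118947]
 [  0.          0.          1.       ]] [[ 0.27875215  0.96035977 -0.00252023]
 [ 0.91121735 -0.26365761  0.31649265]
 [ 0.30328233 -0.09051949 -0.94859161]] [-0.62282639 -0.04106484  0.38028722] [0.09569879 0.62173376 0.37216432]
{'t': 0.15, 'q': array([ 1.10950457e+00,  5.28295308e-01,  1.43360316e+00,  1.84659011e-06,
        1.18141973e+00, -1.78508827e-01]), 'qd': array([ 0.00056442, -0.00353168, -0.00313954, -0.00103049, -0.00034782,
       -0.00233422]), 'tau': array([ 2.09863620e-04, -4.42743802e+01, -1.78275186e+01, -2.56442117e-04,
        5.67412848e-03,  4.65780971e-06]), 'tcp_pos': array([0.17411999, 0.59968109, 0.23053373]), 'tool_rot': array([ 0.09906735,  0.7002426 , -0.10022521,  0.69985775]), 'force': array([0.57544086, 0.09502311, 0.7873328 ]), 'ft_torque': array([ 0.00023758, -0.00985218, -0.05819985]), 'finger_gap': 1.0002994520404291}
```

View pics/scene0.png

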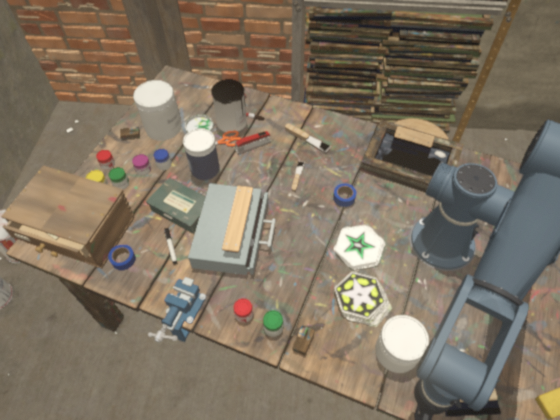

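View pics/side0.png

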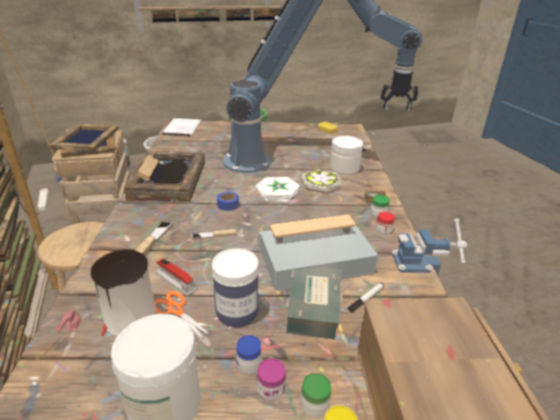

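View pics/wrist0.png

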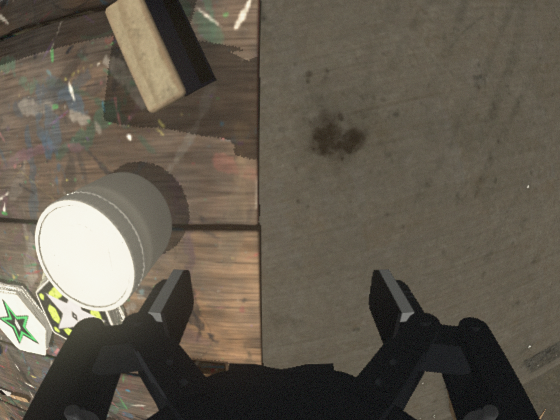

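```bash
cat >> h.py <<'E'
def crop(s,x0,y0,x1,y1,k,fn):
    im=cv2.cvtColor(s['pixels'][y0:y1,x0:x1],cv2.COLOR_RGB2BGR)
    cv2.imwrite('pics/'+fn,cv2.resize(im,None,fx=k,fy=k,interpolation=cv2.INTER_CUBIC))
def ray(s,u,v,fish=False):
    K=s['camera_matrix'];R=np.array(s['R']);t=np.array(s['t'])
    a=(u-K[0,2])/K[0,0];b=(v-K[1,2])/K[1,1]
    if fish:
        r=np.hypot(a,b); d=np.array([a/r*np.sin(r),b/r*np.sin(r),np.cos(r)]) if r>1e-9 else np.array([0,0,1.])
    else: d=np.array([a,b,1.])
    d=R.T@d; return -R.T@t, d/np.linalg.norm(d)
def onz(s,u,v,z,fish=False):
    c,d=ray(s,u,v,fish); return c+d*(z-c[2])/d[2]
def proj(s,X,fish=False):
    K=s['camera_matrix'];p=np.array(s['R'])@np.array(X,float)+np.array(s['t'])
    if fish:
        r=np.hypot(p[0],p[1]); th=np.arctan2(r,p[2]); p=np.array([p[0]/r*th,p[1]/r*th,1])
    return K[0,0]*p[0]/p[2]+K[0,2],K[1,1]*p[1]/p[2]+K[1,2]
E
python3 - <<'E'
from h import *
s=snap('scene')
crop(s,140,90,340,240,4,'c1.png'); crop(s,140,180,340,330+30,4,'c2.png')
E
```

```text
(no output)
```

View pics/c1.png

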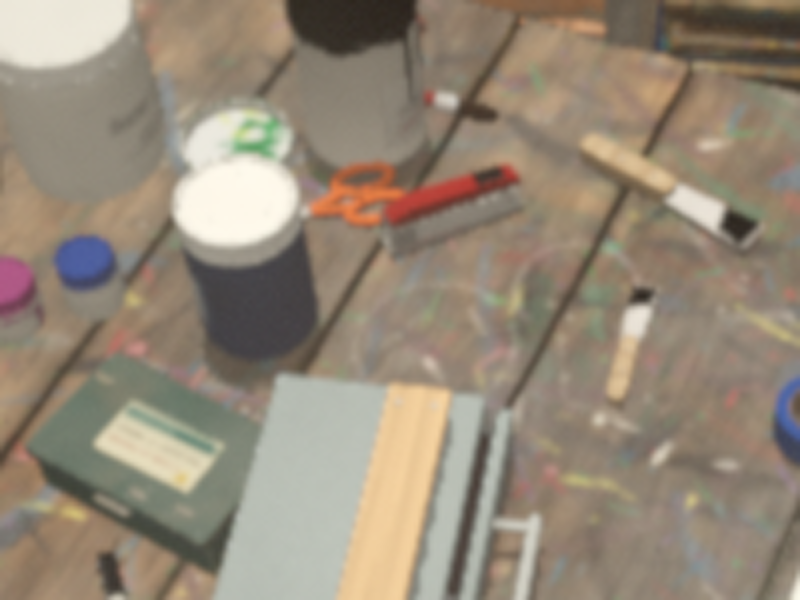

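View pics/c2.png

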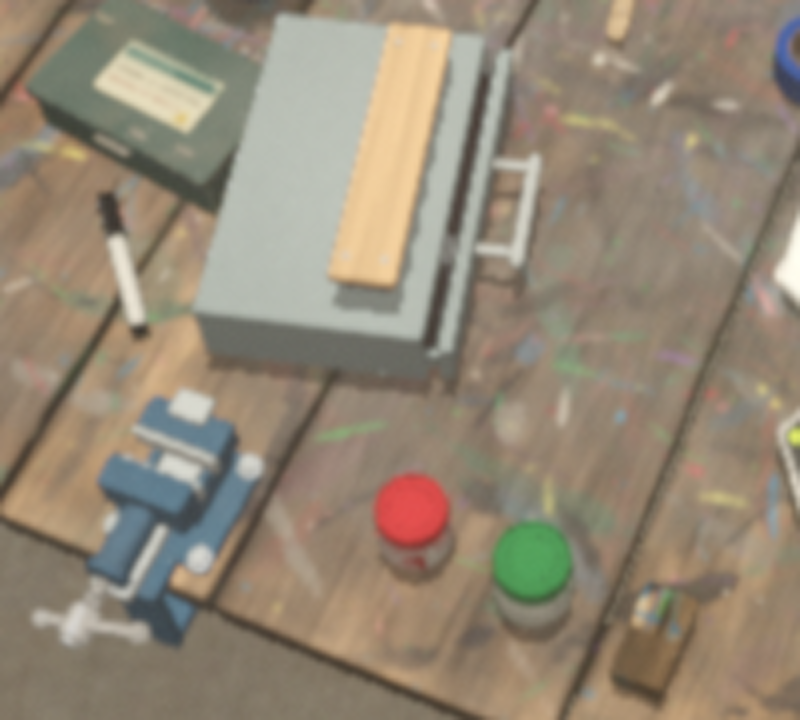

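```bash
python3 - <<'E'
from h import *
s=snap('scene')
crop(s,280,100,480,220,4,'c3.png')
crop(s,290,290,490,420,4,'c4.png')
s=snap('side')
crop(s,100,110,300,250,4,'c5.png'); crop(s,80,220,280,360,4,'c6.png')
E
```

```text
(no output)
```

View pics/c3.png

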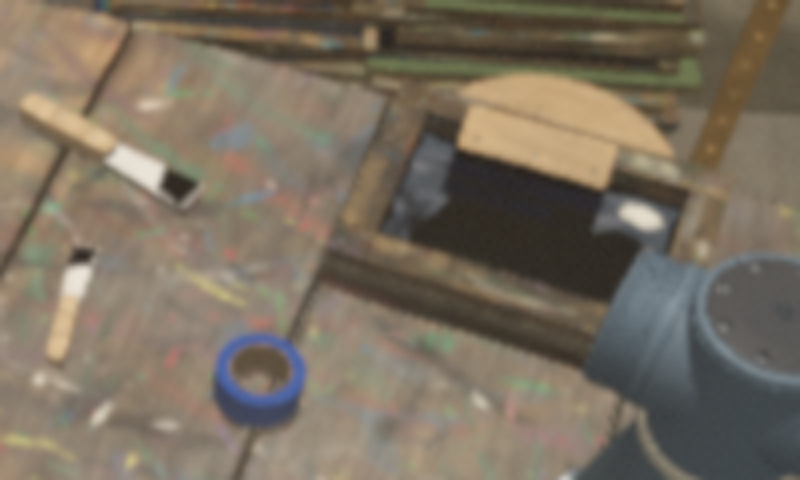

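View pics/c4.png

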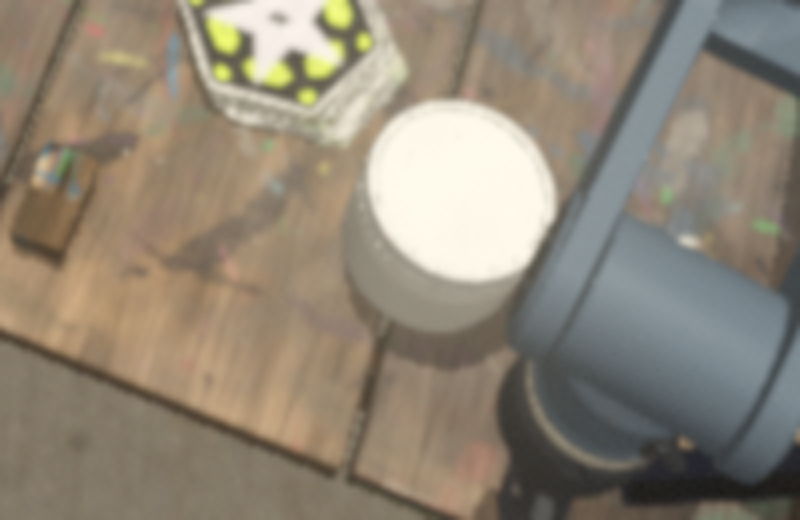

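View pics/c5.png

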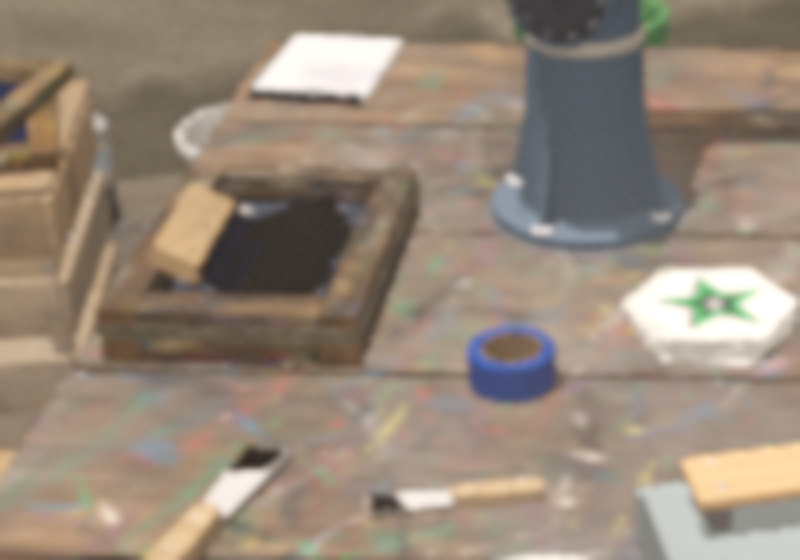

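View pics/c6.png

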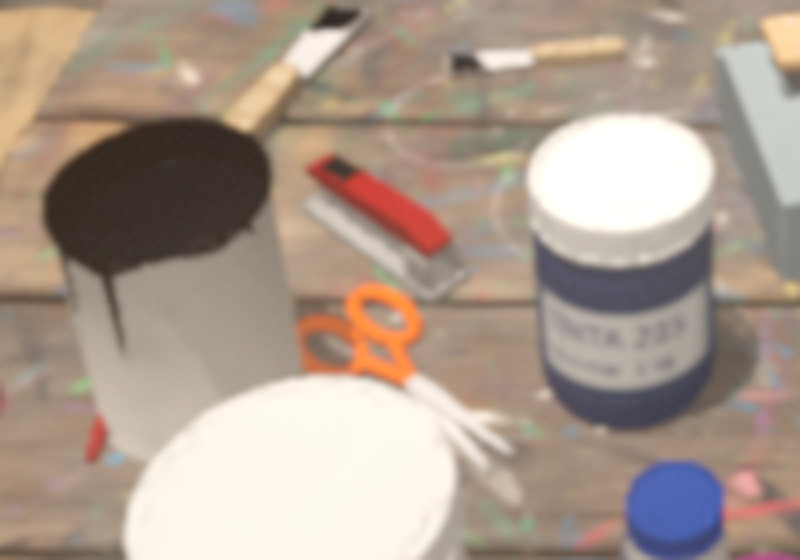

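```bash
python3 - <<'E'
from h import *
s=snap('scene')
def p(n,u,v,z): print(n,np.round(onz(s,u,v,z),3))
p('red pot top',243,307,.06);p('green top',273,320,.06)
for u,v in [(104,157),(95,177),(118,175),(141,161),(161,155)]: p('far pot',u,v,.06)
p('tape',344,190,.036);p('stapler',250,138,.04)
p('block c4 a',300.5,326,.03);p('b',314,331,.03);p('c',306,350,.03);p('d',293,347,.03);
p('blk2',130,130,.03)
p('spL handle end',287,125,.01);p('spL tip',327,149,.01)
p('spS handle end',293,189,.01);p('spS tip',301,163,.01)
p('chest FL',245,262,.072);p('chest BL',190,256,.072);p('BR',210,184,.072);p('FR',261,189,.072)
p('shelf',249,187,.11);p('shelf',237,186,.11);p('shelf',223,250,.11);p('shelf',240,251,.11)
p('handle',275,219,.036);p('handle',270,244,.036)
p('redbit',247,115,.01);p('redbit end',264,119,.01)
p('vise',180,305,.0); p('marker',168,230,.01);p('marker',176,262,.01)
w=snap('wrist')
for u,v in [(110,10),(150,110),(185,95),(215,80)]: print(np.round(onz(w,u,v,.03,True),3), proj(s,onz(w,u,v,.03,True)))
E
```

```text
red pot top [0.63  0.322 0.06 ]
green top [0.536 0.354 0.06 ]
far pot [ 1.226 -0.214  0.06 ]
far pot [ 1.229 -0.119  0.06 ]
far pot [ 1.15  -0.136  0.06 ]
far pot [ 1.085 -0.208  0.06 ]
far pot [ 1.018 -0.243  0.06 ]
tape [ 0.338 -0.16   0.036]
stapler [ 0.705 -0.376  0.04 ]
block c4 a [0.455 0.353 0.03 ]
b [0.414 0.364 0.03 ]
c [0.434 0.423 0.03 ]
d [0.472 0.418 0.03 ]
blk2 [ 1.185 -0.385  0.03 ]
spL handle end [ 0.572 -0.487  0.01 ]
spL tip [ 0.406 -0.373  0.01 ]
spS handle end [ 0.521 -0.168  0.01 ]
spS tip [ 0.501 -0.293  0.01 ]
chest FL [0.643 0.178 0.072]
chest BL [0.819 0.173 0.072]
BR [ 0.809 -0.116  0.072]
FR [ 0.628 -0.111  0.072]
shelf [ 0.665 -0.087  0.11 ]
shelf [ 0.706 -0.088  0.11 ]
shelf [0.711 0.163 0.11 ]
shelf [0.659 0.161 0.11 ]
handle [ 0.57  -0.015  0.036]
handle [0.576 0.085 0.036]
redbit [ 0.74  -0.529  0.01 ]
redbit end [ 0.668 -0.513  0.01 ]
vise [0.835 0.309 0.   ]
marker [0.933 0.047 0.01 ]
marker [0.878 0.166 0.01 ]
[-0.079  0.47   0.03 ] (np.float64(490.3627014833131), np.float64(384.19990948081977))
[0.055 0.484 0.03 ] (np.float64(441.57038376692765), np.float64(384.81304893980865))
[0.054 0.528 0.03 ] (np.float64(443.59780378563505), np.float64(401.41567968927876))
[0.05  0.564 0.03 ] (np.float64(446.57296272558324), np.float64(415.68362522409905))
```

```bash
cat >> h.py <<'E'
from scipy.spatial.transform import Rotation as Ro
def tool():
    st=manip.sense(); R=Ro.from_quat(st['tool_rot']).as_matrix(); return st,np.array(st['tcp_pos']),R
def go(p,yaw=None):
    """shift (cm) in tool axes & twist to reach TCP p with jaw axis at world angle yaw(deg, mod 180)"""
    st,t,R=tool()
    d=R.T@(np.array(p)-t)*100
    y0=np.degrees(np.arctan2(R[1,1],R[0,1]))
    tw=0
    if yaw is not None:
        dy=(yaw-y0+90)%180-90
        tw=-np.radians(dy)
    print('lin cm',np.round(d,2),'twist',np.round(tw,3),'or',np.round(tw-np.sign(tw)*np.pi,3),'jaw now',round(y0,1),'dist',round(np.linalg.norm(d),1),'tcp',np.round(t,4),'q6',round(st['q'][5],2),'t',round(st['t'],1),'F',np.round(st['force'],1),'gap',round(st['finger_gap'],3))
    return d
E
python3 - <<'E'
from h import *
st,t,R=tool();print(R)
go([0.42,0.03,0.35],0)
E
```

```text
[[-1.89862708e-04  2.79055589e-01  9.60274931e-01]
 [-2.91583998e-04  9.60274892e-01 -2.79055635e-01]
 [-9.99999939e-01 -3.32983062e-04 -1.00952247e-04]]
lin cm [-11.87 -47.89  39.5 ] twist 1.288 or -1.854 jaw now 73.8 dist 63.2 tcp [0.1743 0.6001 0.2312] q6 -0.18 t 0.4 F [-0.  -1.1 -0.1] gap 1.0
```

```bash
python3 -m jog '{"linear":[[-5,0,0],[-11.9,-48,39.5],[-11.9,-48,39.5],[-11.9,-48,39.5],[-11.9,-48,39.5],[-11.9,-48,39.5],[-11.9,-48,39.5],[-11.9,-48,39.5],[-11.9,-48,39.5],[-11.9,-48,39.5],[-11.9,-48,39.5],[-11.9,-48,39.5],[-11.9,-48,39.5],[-11.9,-48,39.5],[-11.9,-48,39.5],[-11.9,-48,39.5],[-11.9,-48,39.5],[-11.9,-48,39.5],[-11.9,-48,39.5]],"twist":[0,1.29,1.29,1.29,1.29,1.29,1.29,1.29,1.29,1.29,1.29,1.29,1.29,1.29,1.29,1.29,1.29,1.29,1.29],"claw":[1,1,1,1,1,1,1,1,1,1,1,1,1,1,1,1,1,1,1]}'; python3 - <<'E'
from h import *
go([0.42,0.03,0.35],0)
snap('wrist','w1.png'); snap('scene','scene1.png')
E
```

```text
t: 1.98
tcp_pos: [0.4191, 0.0292, 0.3501]
tool_rot: [-0.501, -0.5, 0.501, -0.499]
force: [0.4, -0.2, 0.2]
finger_gap: 1.0
lin cm [ 0.01  0.09 -0.08] twist -0.003 or 3.138 jaw now -0.2 dist 0.1 tcp [0.4191 0.0292 0.3501] q6 -0.2 t 2.0 F [ 0.4 -0.2  0.2] gap 1.0
```

View pics/w1.png

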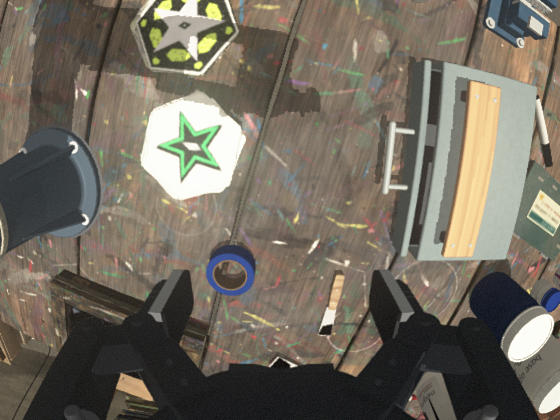

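View pics/scene1.png

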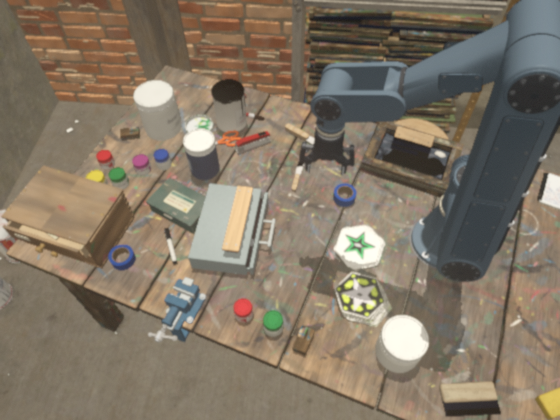

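```bash
python3 - <<'E'
from h import *
s=snap('scene'); w=snap('wrist')
crop(w,370,40,560,280,3,'c7.png')
def p(n,u,v,z): print(n,np.round(onz(w,u,v,z,True),4))
p('h',397.5,126,.036);p('h',389.5,190,.036)
p('panel',431,62,.057);p('panel',408,255,.057)
p('sh',476,82,.11);p('sh',500,87,.11);p('sh',443,254,.11);p('sh',471,256,.11)
c,d=ray(w,393.5,158,True); c2,d2=ray(s,272.5,231.5)
A=np.stack([d,-d2],1); k=np.linalg.lstsq(A,c2-c,rcond=None)[0]; print('tri handle',c+d*k[0],c2+d2*k[1])
E
```

```text
h [0.5871 0.0867 0.036 ]
h [ 0.5817 -0.0098  0.036 ]
panel [0.628  0.1837 0.057 ]
panel [ 0.6184 -0.1092  0.057 ]
sh [0.6713 0.1584 0.11  ]
sh [0.7131 0.1579 0.11  ]
sh [ 0.6506 -0.0832  0.11  ]
sh [ 0.7022 -0.0891  0.11  ]
tri handle [0.57747286 0.04188564 0.05370174] [0.57170484 0.04528811 0.05107357]
```

View pics/c7.png

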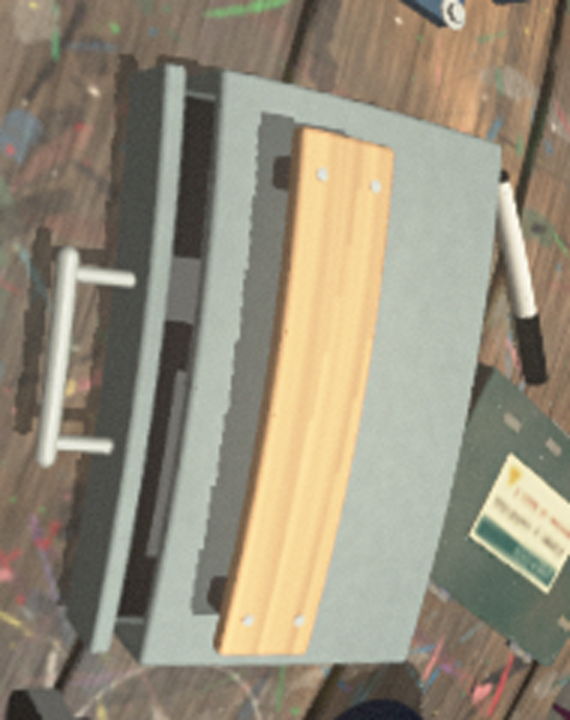

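```bash
python3 - <<'E'
from h import *
go([0.577,0.038,0.15],-2.5)
E
```

```text
lin cm [20.01 15.82 -0.73] twist 0.044 or -3.097 jaw now 0.0 dist 25.5 tcp [0.4189 0.0305 0.3502] q6 -0.2 t 2.2 F [-0.5  0.3 -0.5] gap 0.998
```

```bash
python3 -m jog '{"linear":[[20,15.8,-0.7],[20,15.8,-0.7],[20,15.8,-0.7],[20,15.8,-0.7],[20,15.8,-0.7],[20,15.8,-0.7],[20,15.8,-0.7],[20,15.8,-0.7],[20,15.8,-0.7]],"twist":[0.044,0.044,0.044,0.044,0.044,0.044,0.044,0.044,0.044],"claw":[-0.44,-0.44,-0.44,-0.44,-0.44,-0.44,-0.44,-0.44,-0.44]}'; python3 - <<'E'
from h import *
go([0.577,0.038,0.15],-2.5)
w=snap('wrist','w2.png'); crop(snap('scene'),140,90,340,240,4,'c8.png')
E
```

```text
t: 2.93
tcp_pos: [0.577, 0.0369, 0.1503]
tool_rot: [-0.511, -0.489, 0.511, -0.488]
force: [-0.2, -1.0, 0.2]
finger_gap: 0.282
lin cm [ 0.03 -0.   -0.11] twist -0.0 or 3.141 jaw now -2.5 dist 0.1 tcp [0.577  0.0369 0.1503] q6 -0.09 t 2.9 F [-0.2 -1.   0.2] gap 0.282
```

View pics/w2.png

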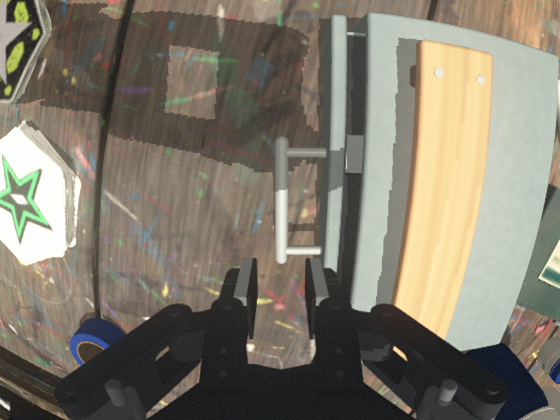

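View pics/c8.png

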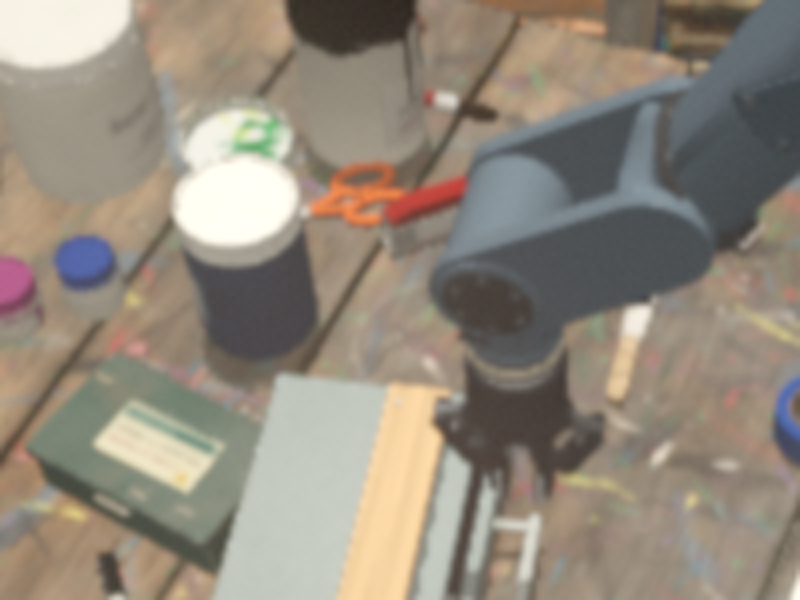

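```bash
python3 - <<'E'
from h import *
w=snap('wrist')
def p(n,u,v,z): r=onz(w,u,v,z,True);print(n,np.round(r,4));return r
a=p('h',281,141,.036);b=p('h',281,259,.036);m=(a+b)/2;print(m,np.degrees(np.arctan2(-(a-b)[0],(a-b)[1])))
a=p('pan front edge',332,18,.057);b=p('pan',325,265,.057);print(np.degrees(np.arctan2(-(a-b)[0],(a-b)[1])))
p('panback',346,18,.057);p('top front',369,16,.072);p('top front',352,280,.072);
p('sh',422,41,.11);p('sh',491,55,.11);p('sh',394,310,.11)
go([m[0],m[1],0.016],-2.5)
E
```

```text
h [0.58   0.0879 0.036 ]
h [ 0.5754 -0.0156  0.036 ]
[0.57772667 0.03615788 0.036     ] -2.5424701114632637
pan front edge [0.6208 0.1811 0.057 ]
pan [ 0.6121 -0.0124  0.057 ]
-2.5910746157861957
panback [0.6311 0.1814 0.057 ]
top front [0.6443 0.1796 0.072 ]
top front [ 0.6323 -0.0196  0.072 ]
sh [0.6658 0.1561 0.11  ]
sh [0.7172 0.1535 0.11  ]
sh [ 0.6569 -0.0251  0.11  ]
lin cm [ 1.368e+01 -4.000e-02 -1.000e-02] twist -0.002 or 3.14 jaw now -2.6 dist 13.7 tcp [0.5777 0.0361 0.1528] q6 -0.09 t 3.1 F [-0.8 -0.5  0. ] gap 0.28
```

```bash
python3 -m jog '{"linear":[[13.6,0,0],[13.6,0,0],[13.6,0,0],[13.6,0,0],[13.6,0,0],[13.6,0,0],[13.6,0,0],[13.6,0,0],[13.6,0,0],[13.6,0,0],[13.6,0,0]],"twist":[0,0,0,0,0,0,0,0,0,0,0],"claw":[-0.44,-0.44,-0.44,-0.44,-0.44,-1,-1,-1,-1,-1,-1]}' 40; python3 - <<'E'
from h import *
go([0.577,0.038,0.15],-2.5)
E
```

```text
t: 4.0
tcp_pos: [0.5789, 0.0355, 0.0164]
tool_rot: [0.512, 0.487, -0.511, 0.489]
force: [-0.4, 0.0, 6.9]
finger_gap: 0.109
lin cm [-13.36  -0.16  -0.23] twist -0.002 or 3.139 jaw now -2.6 dist 13.4 tcp [0.5789 0.0355 0.0164] q6 -0.09 t 4.0 F [-0.4  0.   6.9] gap 0.109
```

```bash
python3 -m jog '{"linear":[[0,-1,0],[0,-3,0],[0,-5.5,0],[0,-8,0],[0,-10.5,0],[0,-12.5,0],[0,-13.5,0],[0,-13.7,0],[0,-13.7,0]],"twist":[0,0,0,0,0,0,0,0,0],"claw":[-1,-1,-1,-1,-1,-1,-1,-1,-1]}'; python3 - <<'E'
from h import *
go([0.577,0.038,0.15],-2.5)
E
```

```text
t: 4.75
tcp_pos: [0.4399, 0.0422, 0.0163]
tool_rot: [0.512, 0.488, -0.511, 0.488]
force: [-1.2, 1.6, 14.6]
finger_gap: 0.113
lin cm [-13.36  13.72  -0.21] twist -0.003 or 3.139 jaw now -2.6 dist 19.2 tcp [0.4399 0.0422 0.0163] q6 -0.11 t 4.8 F [-1.2  1.6 14.6] gap 0.113
```

```bash
python3 -m jog '{"linear":[[0,0,0],[0,0,0],[0,0,0],[-5,0,0],[-10,0,0],[-15,0,0],[-20,0,0],[-24,0,0],[-28,0,-4],[-32,0,-8],[-32,0,-8],[-32,0,-8]],"twist":[0,0,0,0,0,0,0,0,0,0,0,0],"claw":[-0.5,-0.5,-0.5,-0.5,-0.5,1,1,1,1,1,1,1]}'; python3 - <<'E'
from h import *
go([0.577,0.038,0.15],-2.5)
w=snap('wrist','w3.png');
E
```

```text
t: 5.75
tcp_pos: [0.4467, 0.1245, 0.3397]
tool_rot: [0.514, 0.487, -0.508, 0.491]
force: [1.3, -0.3, -0.9]
finger_gap: 1.0
lin cm [19.08 13.21  8.12] twist -0.0 or 3.141 jaw now -2.5 dist 24.6 tcp [0.4467 0.1245 0.3397] q6 0.07 t 5.8 F [ 1.3 -0.3 -0.9] gap 1.0
```

View pics/w3.png

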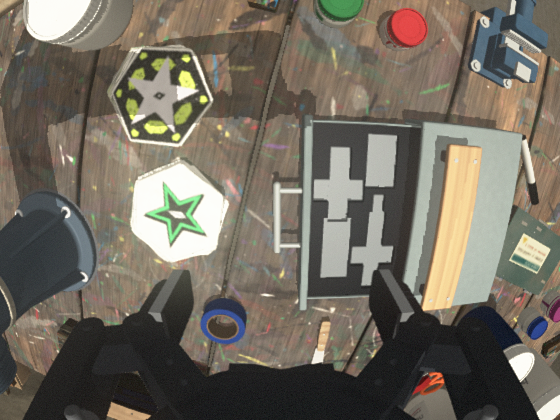

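```bash
python3 - <<'E'
from h import *
go([0.443,0.36,0.22],-16.5)
s=manip.snapshot('side')
E
```

```text
lin cm [ 11.99  -1.53 -23.46] twist 0.245 or -2.897 jaw now -2.5 dist 26.4 tcp [0.4469 0.1247 0.3395] q6 0.07 t 5.8 F [0.4 1.3 1.8] gap 0.996
```

```bash
python3 -m jog '{"linear":[[12,-1.5,-23.5],[12,-1.5,-23.5],[12,-1.5,-23.5],[12,-1.5,-23.5],[12,-1.5,-23.5],[12,-1.5,-23.5],[12,-1.5,-23.5],[12,-1.5,-23.5],[12,-1.5,-23.5]],"twist":[0.245,0.245,0.245,0.245,0.245,0.245,0.245,0.245,0.245],"claw":[1,1,1,1,1,1,1,1,1]}'; python3 - <<'E'
from h import *
go([0.443,0.36,0.22],-16.5)
w=snap('wrist','w4.png');
E
```

```text
t: 6.6
tcp_pos: [0.4388, 0.3565, 0.2114]
tool_rot: [-0.565, -0.423, 0.569, -0.423]
force: [-0.4, 0.0, -0.8]
finger_gap: 0.997
lin cm [-0.87  0.3  -0.45] twist -0.001 or 3.14 jaw now -16.6 dist 1.0 tcp [0.4388 0.3565 0.2114] q6 0.77 t 6.6 F [-0.4  0.  -0.8] gap 0.997
```

View pics/w4.png

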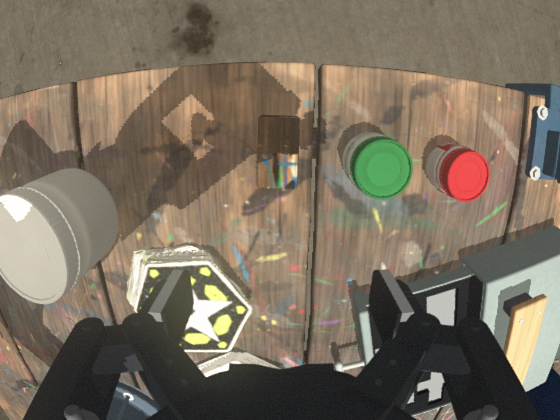

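```bash
python3 - <<'E'
from h import *
go([0.443,0.36,0.22],-16.5)
w=snap('wrist'); crop(w,220,90,420,230,4,'c9.png')
E
```

```text
lin cm [-0.75  0.21 -0.48] twist -0.003 or 3.139 jaw now -16.7 dist 0.9 tcp [0.4395 0.356  0.2125] q6 0.77 t 6.7 F [ 0.1 -0.2  0.2] gap 0.996
```

View pics/c9.png

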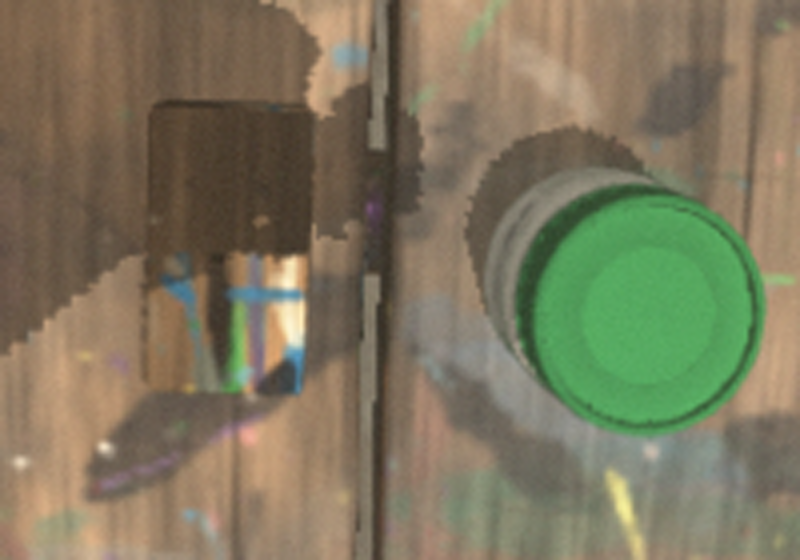

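```bash
python3 - <<'E'
from h import *
w=snap('wrist')
P=[onz(w,220+a/4,90+b/4,.03,True) for a,b in [(150,104),(313,104),(303,393),(147,389)]]
P=np.array(P);print(np.round(P,4))
print([round(np.linalg.norm(P[i]-P[(i+1)%4])*1000,1) for i in range(4)])
c=P.mean(0);u=(P[0]+P[1]-P[2]-P[3]);print('c',c,'yaw',np.degrees(np.arctan2(-u[0],u[1])))
go([c[0],c[1],0.012],np.degrees(np.arctan2(-u[0],u[1])))
for z in(.058,.064): 
  print('green',z,np.round(onz(w,220+650/4,90+310/4,z,True),4),np.round(onz(w,220+525/4,90+310/4,z,True),4),np.round(onz(w,220+765/4,90+310/4,z,True),4))
E
```

```text
[[0.4376 0.4285 0.03  ]
 [0.4762 0.4169 0.03  ]
 [0.4531 0.3463 0.03  ]
 [0.4148 0.3589 0.03  ]]
[np.float64(40.2), np.float64(74.2), np.float64(40.3), np.float64(73.2)]
c [0.44544335 0.38766435 0.03      ] yaw -18.11048856949745
lin cm [20.2  -0.44 -3.22] twist 0.024 or -3.118 jaw now -16.8 dist 20.5 tcp [0.4405 0.3557 0.2141] q6 0.78 t 6.8 F [ 0.9 -0.3  0.5] gap 0.997
green 0.058 [0.54   0.3503 0.058 ] [0.51   0.3585 0.058 ] [0.5692 0.3425 0.058 ]
green 0.064 [0.5384 0.352  0.064 ] [0.5091 0.36   0.064 ] [0.5671 0.3443 0.064 ]
```

```bash
python3 -m jog '{"linear":[[5,-0.3,-3.2],[9,-0.3,-3.2],[12,-0.3,-3.2],[12,-0.3,-3.2],[12,-0.3,-3.2],[12,-0.3,-3.2],[12,-0.3,-3.2]],"twist":[0.024,0.024,0.024,0.024,0.024,0.024,0.024],"claw":[0.41,0.41,0.41,0.41,0.41,0.41,0.41]}'; python3 - <<'E'
from h import *
go([0.4455,0.3877,0.006],-18.1)
w=snap('wrist','w5.png')
go([0.4455,0.3877,0.006],-18.1)
E
```

```text
t: 7.33
tcp_pos: [0.4489, 0.3893, 0.0977]
tool_rot: [0.575, 0.415, -0.57, 0.415]
force: [0.3, -0.3, 0.8]
finger_gap: 0.706
lin cm [ 9.17 -0.31  0.3 ] twist -0.0 or 3.141 jaw now -18.1 dist 9.2 tcp [0.4489 0.3893 0.0977] q6 0.84 t 7.3 F [ 0.3 -0.3  0.8] gap 0.706
lin cm [ 9.19 -0.3   0.31] twist 0.0 or -3.141 jaw now -18.1 dist 9.2 tcp [0.4488 0.3894 0.0979] q6 0.84 t 7.4 F [-0.6  0.9  1.1] gap 0.709
```

View pics/w5.png

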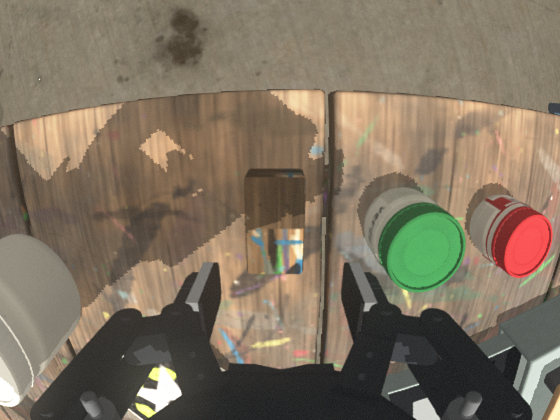

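```bash
python3 - <<'E'
from h import *
w=snap('wrist'); crop(w,220,150,340,300,4,'c10.png')
P=np.array([onz(w,a,b,.03,True) for a,b in [(245,174),(305,174),(303,273),(247,276)]]);print(np.round(P,4))
print([round(np.linalg.norm(P[i]-P[(i+1)%4])*1000,1) for i in range(4)]);c=P.mean(0);print(c)
print(proj(w,[0.4489,.3893,.098],True))
go([c[0],c[1],0.006],-18.1)
E
```

```text
[[0.4377 0.4305 0.03  ]
 [0.4754 0.4182 0.03  ]
 [0.4528 0.3477 0.03  ]
 [0.4126 0.3581 0.03  ]]
[np.float64(39.6), np.float64(74.0), np.float64(41.6), np.float64(76.7)]
[0.44461544 0.38861254 0.03      ]
(np.float64(280.88422054346205), np.float64(273.126703505527))
lin cm [ 9.17 -0.39  0.24] twist 0.0 or -3.141 jaw now -18.1 dist 9.2 tcp [0.4486 0.3894 0.0977] q6 0.84 t 7.4 F [ 0.5  0.8 -0.7] gap 0.703
```

View pics/c10.png

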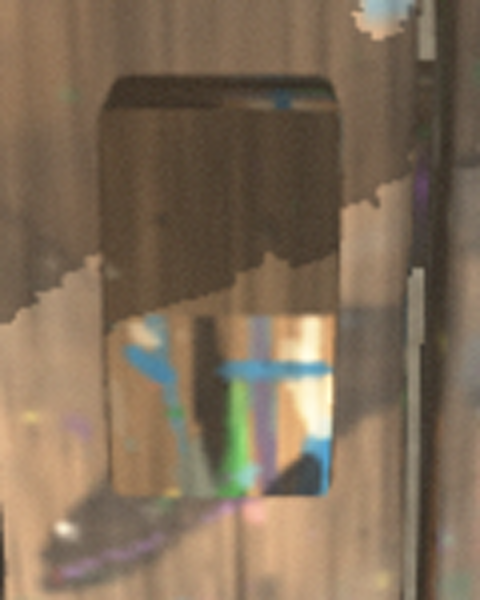

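```bash
python3 -m jog '{"linear":[[3,-0.35,0.25],[6,-0.35,0.25],[9.1,-0.35,0.25],[9.1,-0.35,0.25],[9.1,-0.35,0.25],[9.1,-0.35,0.25],[9.1,-0.35,0.25],[9.1,-0.35,0.25],[9.1,-0.35,0.25],[3,-0.35,0.25],[-5,-0.35,0.25],[-5,-0.35,0.25],[-5,-0.35,0.25]],"twist":[0,0,0,0,0,0,0,0,0,0,0,0,0],"claw":[0.41,0.41,0.41,0.41,0.41,-1,-1,-1,-1,-1,-1,-1,-1]}' 50; python3 - <<'E'
from h import *
go([0.4455,0.3877,0.006],-18.1)
w=snap('wrist','w6.png')
E
```

```text
t: 8.52
tcp_pos: [0.4453, 0.3894, 0.1509]
tool_rot: [0.576, 0.415, -0.568, 0.416]
force: [0.4, -0.2, -0.3]
finger_gap: 0.48
lin cm [14.49 -0.03  0.27] twist 0.001 or -3.14 jaw now -18.0 dist 14.5 tcp [0.4453 0.3894 0.1509] q6 0.84 t 8.5 F [ 0.4 -0.2 -0.3] gap 0.48
```

View pics/w6.png

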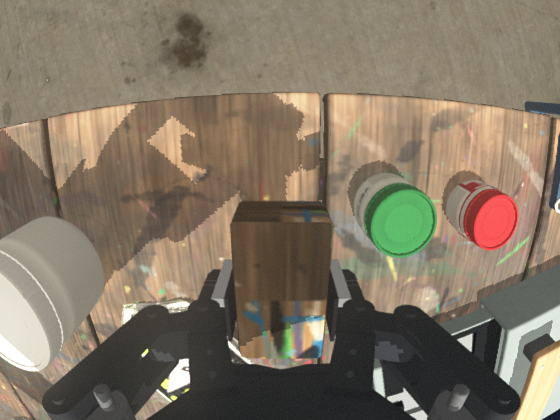

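```bash
python3 - <<'E'
from h import *
w=snap('wrist')
st,t,R=tool()
P=np.array([onz(w,a,b,t[2]+.024,True) for a,b in [(233,221),(330,221),(324,357),(238,357)]]);print(np.round((P-t)@R*1000,1))
go([0.50,0.04,0.22],-2.55)
E
```

```text
[[-23.8 -18.3 -36.4]
 [-23.5  20.4 -36.3]
 [-24.1  22.6  37.1]
 [-24.5 -20.7  36.7]]
lin cm [-7.16 16.07 31.47] twist -0.27 or 2.871 jaw now -18.0 dist 36.0 tcp [0.4453 0.3893 0.1498] q6 0.84 t 8.6 F [ 0.2  0.9 -1.3] gap 0.481
```

```bash
python3 -m jog '{"linear":[[-7,2,4],[-7.2,16.1,31.5],[-7.2,16.1,31.5],[-7.2,16.1,31.5],[-7.2,16.1,31.5],[-7.2,16.1,31.5],[-7.2,16.1,31.5],[-7.2,16.1,31.5],[-7.2,16.1,31.5],[-7.2,16.1,31.5],[-7.2,16.1,31.5],[-7.2,16.1,31.5],[-7.2,16.1,31.5]],"twist":[0,-0.27,-0.27,-0.27,-0.27,-0.27,-0.27,-0.27,-0.27,-0.27,-0.27,-0.27,-0.27],"claw":[-1,-1,-1,-1,-1,-1,-1,-1,-1,-1,-1,-1,-1]}'; python3 - <<'E'
from h import *
go([0.5,0.04,0.22],-2.55)
w=snap('wrist','w7.png'); import pickle; pickle.dump(w,open('w7.pkl','wb'))
crop(w,180,0,380,260,3,'c11.png')
E
```

```text
t: 9.7
tcp_pos: [0.4969, 0.0395, 0.2157]
tool_rot: [-0.511, -0.49, 0.511, -0.488]
force: [-0.5, 0.7, -0.6]
finger_gap: 0.48
lin cm [-0.43  0.3  -0.07] twist 0.001 or -3.141 jaw now -2.5 dist 0.5 tcp [0.4969 0.0395 0.2157] q6 -0.1 t 9.7 F [-0.5  0.7 -0.6] gap 0.48
```

View pics/w7.png

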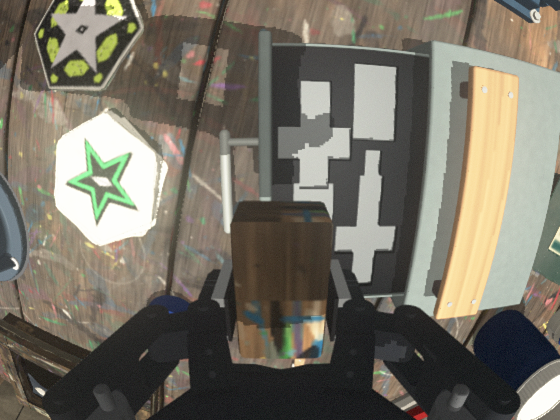

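View pics/c11.png

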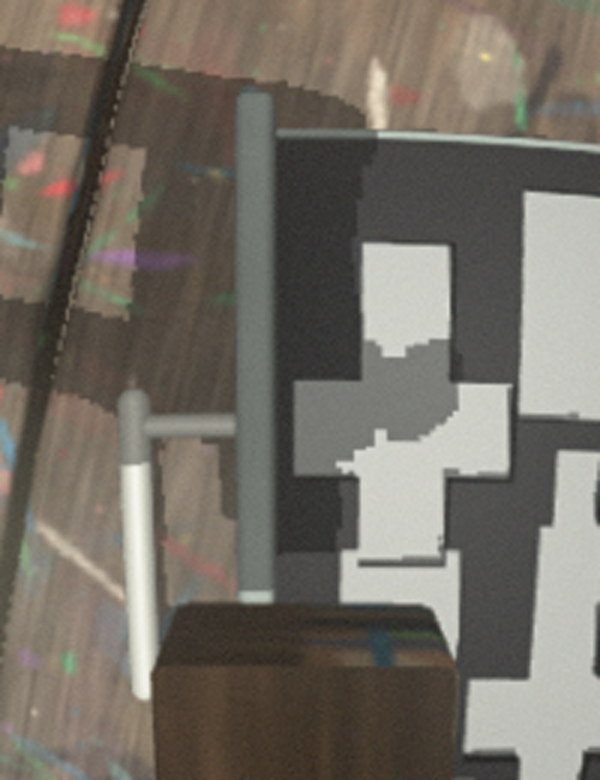

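```bash
cat > cut.py <<'E'
from h import *
import pickle,sys
def rects(w,x0,y0,x1,y1,thr,z,show=True):
    g=cv2.cvtColor(w['pixels'],cv2.COLOR_RGB2GRAY)[y0:y1,x0:x1]
    _,m=cv2.threshold(g,thr,255,cv2.THRESH_BINARY)
    cs,_=cv2.findContours(m,cv2.RETR_EXTERNAL,cv2.CHAIN_APPROX_NONE)
    for c in sorted(cs,key=cv2.contourArea)[::-1][:3]:
        if cv2.contourArea(c)<150: continue
        P=np.array([onz(w,x0+p[0][0],y0+p[0][1],z,True)[:2] for p in c],np.float32)
        (cx,cy),(a,b),th=cv2.minAreaRect(P*1000)
        print('c',round(cx,1),round(cy,1),'size',round(a,1),round(b,1),'th',round(th,2),'px',cv2.boundingRect(c))
E
python3 - <<'E'
from cut import *
w=pickle.load(open('w7.pkl','rb'))
rects(w,340,50,415,150,120,.03)
rects(w,340,50,415,150,120,.026)
g=cv2.cvtColor(w['pixels'],cv2.COLOR_RGB2GRAY); print(g[100,345:410:2])
E
```

```text
c 595.0 121.7 size 77.4 44.7 th 87.08 px (13, 14, 43, 77)
c 563.5 84.1 size 21.7 10.4 th 89.11 px (0, 78, 11, 22)
c 596.2 121.8 size 78.4 45.3 th 87.08 px (13, 14, 43, 77)
c 564.3 83.7 size 21.9 10.5 th 89.11 px (0, 78, 11, 22)
[ 81  79  80  75  88 201 201 198 200 200 201 199 199 198 197 195 194 198
 194 193 190 192 194 191 193 127  53  68  67  69  65  69  70]
```

```bash
python3 - <<'E'
from h import *
go([0.5957,0.1217,0.06],-2.7)
E
```

```text
lin cm [15.56  9.54 -8.6 ] twist 0.004 or -3.138 jaw now -2.5 dist 20.2 tcp [0.497  0.0398 0.2158] q6 -0.1 t 9.8 F [ 0.3 -0.2 -0.1] gap 0.485
```

```bash
python3 -m jog '{"linear":[[3,9.5,-8.6],[3,9.5,-8.6],[3,9.5,-8.6],[6,9.5,-8.6],[10,9.5,-8.6],[14,9.5,-8.6],[15.5,9.5,-8.6],[15.5,9.5,-8.6],[15.5,9.5,-8.6],[15.5,9.5,-8.6],[15.5,9.5,-8.6]],"twist":[0,0,0,0,0,0,0,0,0,0,0],"claw":[-1,-1,-1,-1,-1,-1,-1,-1,-1,-1,-1]}'; python3 - <<'E'
from cut import *
go([0.5957,0.1217,0.06],-2.7)
w=snap('wrist','w8.png')
go([0.5957,0.1217,0.028],-2.7)
E
```

```text
t: 10.67
tcp_pos: [0.5983, 0.1205, 0.0634]
tool_rot: [0.512, 0.488, -0.51, 0.49]
force: [0.4, -0.5, -0.2]
finger_gap: 0.48
lin cm [ 0.33 -0.27 -0.11] twist 0.003 or -3.139 jaw now -2.5 dist 0.4 tcp [0.5983 0.1205 0.0634] q6 0.06 t 10.7 F [ 0.4 -0.5 -0.2] gap 0.48
lin cm [ 3.55 -0.28 -0.13] twist 0.003 or -3.139 jaw now -2.5 dist 3.6 tcp [0.5983 0.1202 0.0635] q6 0.06 t 10.7 F [-0.  -0.1 -0.4] gap 0.482
```

View pics/w8.png

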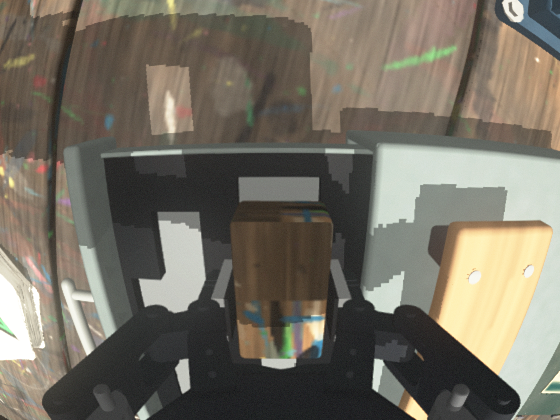

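```bash
python3 - <<'E'
from cut import *
w=snap('wrist'); crop(w,215,160,345,260,6,'c12.png')
for z in (.03,.022):
  for a,b in [(239,178),(319,178),(239,200),(319,200)]: print(z,np.round(onz(w,a,b,z,True),4))
st,t,R=tool();print(t)
print([proj(w,t+R@np.array([-.0,y,-.0375])+np.array([0,0,dz]),True) for y in(-.021,.021) for dz in (-.006,.024)])
E
```

```text
0.03 [0.5769 0.1618 0.03  ]
0.03 [0.6212 0.1598 0.03  ]
0.03 [0.5759 0.1491 0.03  ]
0.03 [0.6211 0.1471 0.03  ]
0.022 [0.5758 0.1601 0.022 ]
0.022 [0.6221 0.158  0.022 ]
0.022 [0.5747 0.1468 0.022 ]
0.022 [0.622  0.1446 0.022 ]
[0.59818797 0.12007985 0.06335946]
[(np.float64(236.84844349099282), np.float64(197.48570401784215)), (np.float64(227.32985364014007), np.float64(219.19537740269885)), (np.float64(324.98848650154986), np.float64(197.53750802325402)), (np.float64(335.1405201264076), np.float64(219.25419933229327))]
```

View pics/c12.png

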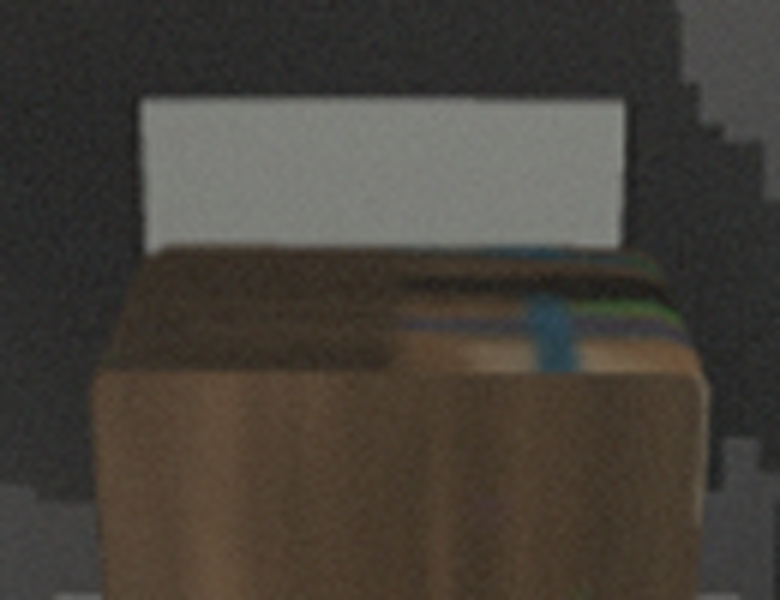

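```bash
python3 -m jog '{"linear":[[1,-0.15,-0.22],[2,-0.15,-0.22],[2.5,-0.15,-0.22],[2.9,-0.15,-0.22],[2.9,-0.15,-0.22]],"twist":[0,0,0,0,0],"claw":[-1,-1,-1,-1,-1]}'; python3 - <<'E'
from cut import *
go([0.5968,0.1222,0.028],-2.7)
E
```

```text
t: 11.18
tcp_pos: [0.5947, 0.122, 0.0309]
tool_rot: [-0.511, -0.489, 0.512, -0.488]
force: [-0.3, -0.2, 0.6]
finger_gap: 0.48
lin cm [ 0.29  0.21 -0.03] twist 0.002 or -3.14 jaw now -2.6 dist 0.4 tcp [0.5947 0.122  0.0309] q6 0.06 t 11.2 F [-0.3 -0.2  0.6] gap 0.48
```

```bash
python3 -m jog '{"linear":[[0.15,0.1,0],[0.3,0.1,0],[0.3,0.1,0],[0.3,0.1,0]],"twist":[0,0,0,0],"claw":[-1,-1,-1,-1]}'; python3 - <<'E'
from cut import *
go([0.5968,0.1222,0.028],-2.7)
E
```

```text
t: 11.52
tcp_pos: [0.5965, 0.122, 0.0293]
tool_rot: [-0.511, -0.489, 0.511, -0.489]
force: [-0.5, -0.2, -1.1]
finger_gap: 0.478
lin cm [ 0.13  0.03 -0.02] twist 0.002 or -3.14 jaw now -2.6 dist 0.1 tcp [0.5965 0.122  0.0293] q6 0.06 t 11.5 F [-0.5 -0.2 -1.1] gap 0.478
```

```bash
python3 -m jog '{"linear":[[0.15,0,0],[0.3,0,0],[0.3,0,0],[0.3,0,0]],"twist":[0,0,0,0],"claw":[-1,-1,-1,-1]}'; python3 - <<'E'
from cut import *
go([0.5968,0.1222,0.028],-2.7)
snap('wrist','w9.png')
E
```

```text
t: 11.85
tcp_pos: [0.5975, 0.122, 0.0285]
tool_rot: [0.512, 0.488, -0.51, 0.489]
force: [-1.9, -0.4, 10.4]
finger_gap: 0.485
lin cm [ 0.05 -0.07 -0.01] twist 0.002 or -3.139 jaw now -2.6 dist 0.1 tcp [0.5975 0.122  0.0285] q6 0.06 t 11.8 F [-1.9 -0.4 10.4] gap 0.485
```

View pics/w9.png

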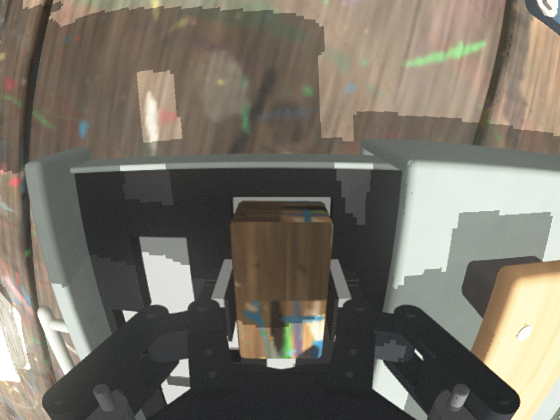

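```bash
python3 -m jog '{"linear":[[-0.2,0,0],[-0.2,0,0],[-0.2,0,0],[-2,0,0],[-5,0,0],[-5,0,0],[-5,0,0],[-5,0,0]],"twist":[0,0,0,0,0,0,0,0],"claw":[0.25,0.25,0.25,0.25,-1,-1,-1,-1]}'; python3 - <<'E'
from cut import *
go([0.5975,0.122,0.05],-2.7)
snap('wrist','w10.png')
E
```

```text
t: 12.57
tcp_pos: [0.5964, 0.122, 0.076]
tool_rot: [0.511, 0.489, -0.511, 0.489]
force: [0.0, 0.6, -0.3]
finger_gap: 0.058
lin cm [ 2.6   0.11 -0.  ] twist 0.002 or -3.139 jaw now -2.6 dist 2.6 tcp [0.5964 0.122  0.076 ] q6 0.06 t 12.6 F [ 0.   0.6 -0.3] gap 0.058
```

View pics/w10.png

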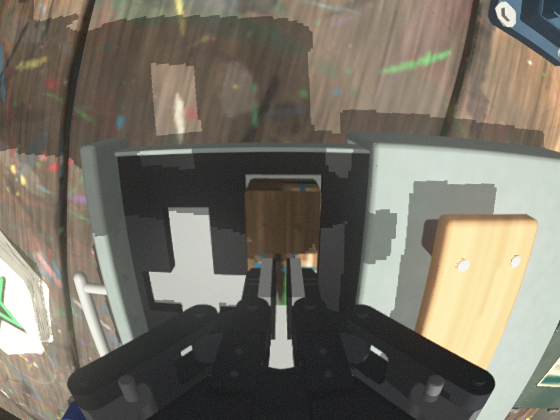

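```bash
python3 -m jog '{"linear":[[1,0,0],[2,0,0],[2.6,0,0],[2.8,0,0],[2.8,0,0],[2.8,0,0]],"twist":[0,0,0,0,0,0],"claw":[-1,-1,-1,-1,-1,-1]}'; python3 - <<'E'
from cut import *
go([0.5975,0.122,0.05],-2.7)
E
```

```text
t: 13.12
tcp_pos: [0.6015, 0.1217, 0.052]
tool_rot: [0.514, 0.486, -0.508, 0.492]
force: [1.4, -0.7, 23.9]
finger_gap: 0.001
lin cm [ 0.19 -0.41 -0.01] twist 0.002 or -3.139 jaw now -2.6 dist 0.4 tcp [0.6015 0.1217 0.052 ] q6 0.06 t 13.1 F [ 1.4 -0.7 23.9] gap 0.001
```

```bash
python3 - <<'E'
from h import *
go([0.50,-0.42,0.25],-124.5)
E
```

```text
lin cm [-19.9   -7.49  54.57] twist -1.014 or 2.128 jaw now -2.6 dist 58.6 tcp [0.6015 0.1217 0.052 ] q6 0.06 t 13.1 F [ 1.4 -0.7 23.9] gap 0.001
```

```bash
python3 -m jog '{"linear":[[-4,0,0],[-8,0,0],[-12,0,0],[-16,0,0],[-19.5,-7.5,54.5],[-19.5,-7.5,54.5],[-19.5,-7.5,54.5],[-19.5,-7.5,54.5],[-19.5,-7.5,54.5],[-19.5,-7.5,54.5],[-19.5,-7.5,54.5],[-19.5,-7.5,54.5],[-19.5,-7.5,54.5],[-19.5,-7.5,54.5],[-19.5,-7.5,54.5],[-19.5,-7.5,54.5],[-19.5,-7.5,54.5],[-19.5,-7.5,54.5],[-19.5,-7.5,54.5],[-19.5,-7.5,54.5]],"twist":[0,0.1,0.2,0.3,2.13,2.13,2.13,2.13,2.13,2.13,2.13,2.13,2.13,2.13,2.13,2.13,2.13,2.13,2.13,2.13],"claw":[-1,-1,-1,-1,1,1,1,1,1,1,1,1,1,1,1,1,1,1,1,1]}'; python3 - <<'E'
from h import *
go([0.50,-0.42,0.25],-124.5)
snap('wrist','w11.png'); snap('scene','scene2.png')
E
```

```text
t: 14.78
tcp_pos: [0.4959, -0.4201, 0.2408]
tool_rot: [-0.674, 0.211, 0.676, 0.212]
force: [-0.3, -0.1, -0.3]
finger_gap: 0.998
lin cm [-0.92 -0.25 -0.32] twist -0.006 or 3.136 jaw now -124.8 dist 1.0 tcp [ 0.4959 -0.4201  0.2408] q6 1.3 t 14.8 F [-0.3 -0.1 -0.3] gap 0.998
```

View pics/w11.png

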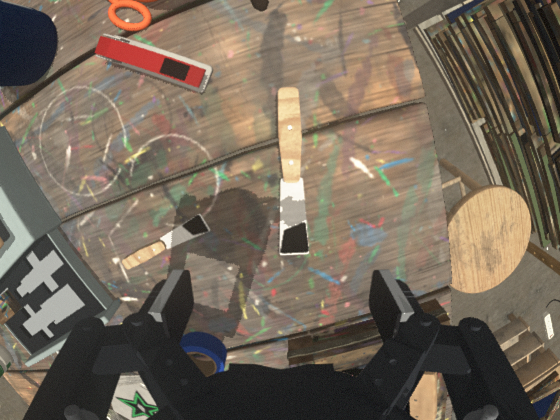

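View pics/scene2.png

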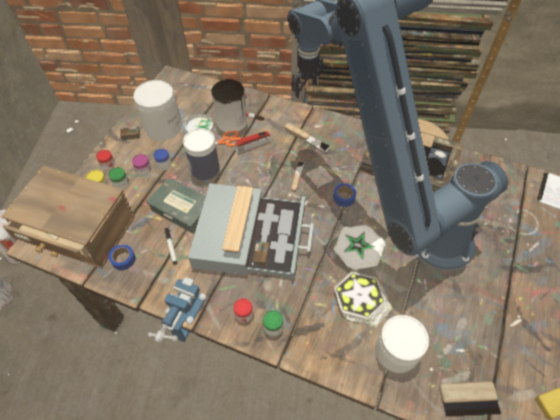

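```bash
python3 - <<'E'
from h import *
w=snap('wrist'); crop(w,230,70,350,270,3.5 and 3,'c13.png')
im=w['pixels']; hsv=cv2.cvtColor(im,cv2.COLOR_RGB2HSV)
A=onz(w,289,87,.01,True);B=onz(w,294,254,.0105,True);J1=onz(w,280,181,.0105,True);J2=onz(w,302,181,.0105,True)
print(A,B,np.linalg.norm(A-B),np.degrees(np.arctan2(*(B-A)[[1,0]])),np.linalg.norm(J1-J2))
u=(B-A)/np.linalg.norm(B-A); J=(J1+J2)/2;print('J along',(J-A)@u)
O=(A+B)/2; G=O-0.04*u; print(O,G)
a1=onz(w,279,130,.012,True);a2=onz(w,300,130,.012,True);print('handle at 130',(a1+a2)/2,np.linalg.norm(a1-a2),((a1+a2)/2-A)@u)
go([G[0],G[1],.1],np.degrees(np.arctan2(*(B-A)[[1,0]]))+90)
E
```

```text
[ 0.57451142 -0.48423308  0.01      ] [ 0.40144477 -0.37463178  0.0105    ] 0.20485301632475375 147.65434718181575 0.025918254774202943
J along 0.10940790250285229
[ 0.4879781  -0.42943243  0.01025   ] [ 0.52177143 -0.45083339  0.01015237]
handle at 130 [ 0.53357961 -0.45693275  0.012     ] 0.023809971318296264 0.04919176257359804
lin cm [14.17  1.29 -3.95] twist -0.037 or 3.104 jaw now -124.5 dist 14.8 tcp [ 0.4968 -0.4181  0.2418] q6 1.3 t 14.9 F [ 0.4  0.6 -0.1] gap 0.999
```

View pics/c13.png

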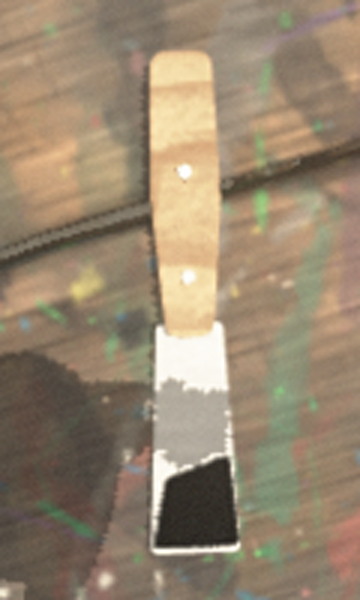

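```bash
python3 -m jog '{"linear":[[4,1.3,-3.9],[8,1.3,-3.9],[12,1.3,-3.9],[14.2,1.3,-3.9],[14.2,1.3,-3.9],[14.2,1.3,-3.9],[14.2,1.3,-3.9],[14.2,1.3,-3.9]],"twist":[-0.04,-0.04,-0.04,-0.04,-0.04,-0.04,-0.04,-0.04],"claw":[0.1,0.1,0.1,0.1,0.1,0.1,0.1,0.1]}'; python3 - <<'E'
from h import *
w=snap('wrist','w12.png')
go([0.5218,-0.4508,0.1],-122.35)
E
```

```text
t: 15.6
tcp_pos: [0.5234, -0.4532, 0.1046]
tool_rot: [0.681, -0.198, -0.678, -0.195]
force: [-0.5, -0.3, 0.5]
finger_gap: 0.554
lin cm [ 0.47 -0.12  0.25] twist 0.001 or -3.14 jaw now -122.3 dist 0.6 tcp [ 0.5233 -0.4532  0.1047] q6 1.26 t 15.7 F [ 0.1 -0.2  0. ] gap 0.552
```

View pics/w12.png

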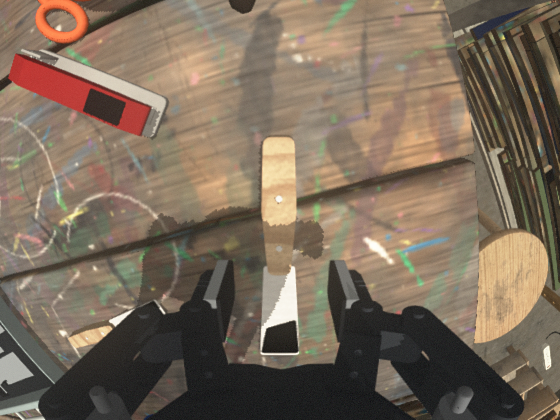

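```bash
python3 - <<'E'
from h import *
w=snap('wrist')
A=onz(w,279.5,136.5,.01,True);B=onz(w,279.5,353,.0105,True)
u=(B-A)/np.linalg.norm(B-A);O=(A+B)/2; G=O-0.04*u; print(A,B,np.linalg.norm(A-B),np.degrees(np.arctan2(*u[[1,0]])),G)
G2=A+.0625*u; print(G2)
go([G[0],G[1],.005],-122.35)
E
```

```text
[ 0.57318973 -0.48499827  0.01      ] [ 0.40270133 -0.37700526  0.0105    ] 0.20181435484537857 147.6484741635946 [ 0.52173667 -0.45240619  0.0101509 ]
[ 0.52039108 -0.45155385  0.01015485]
lin cm [ 9.95 -0.    0.2 ] twist 0.001 or -3.141 jaw now -122.3 dist 10.0 tcp [ 0.523  -0.4531  0.1045] q6 1.26 t 15.7 F [0.8 0.  0.6] gap 0.553
```

```bash
python3 -m jog '{"linear":[[3,0,0.2],[6,0,0.2],[8.5,0,0.2],[9.9,0,0.2],[9.9,0,0.2],[9.9,0,0.2],[9.9,0,0.2],[9.9,0,0.2],[9.9,0,0.2],[9.9,0,0.2],[6,0,0.2],[0,0,0.2],[-6,0,0.2],[-6,0,0.2],[-6,0,0.2],[-6,0,0.2]],"twist":[0,0,0,0,0,0,0,0,0,0,0,0,0,0,0,0],"claw":[0.1,0.1,0.1,0.1,0.1,0.1,-1,-1,-1,-1,-1,-1,-1,-1,-1,-1]}' 60; python3 - <<'E'
from h import *
w=snap('wrist','w13.png')
go([0.5218,-0.4508,0.1],-122.35)
E
```

```text
t: 17.03
tcp_pos: [0.5214, -0.4523, 0.1655]
tool_rot: [0.681, -0.198, -0.677, -0.195]
force: [0.4, -0.5, -0.7]
finger_gap: 0.28
lin cm [ 6.27 -0.1  -0.13] twist 0.001 or -3.141 jaw now -122.3 dist 6.3 tcp [ 0.5201 -0.4508  0.1627] q6 1.26 t 17.1 F [-0.4  0.9 -1.1] gap 0.279
```

View pics/w13.png

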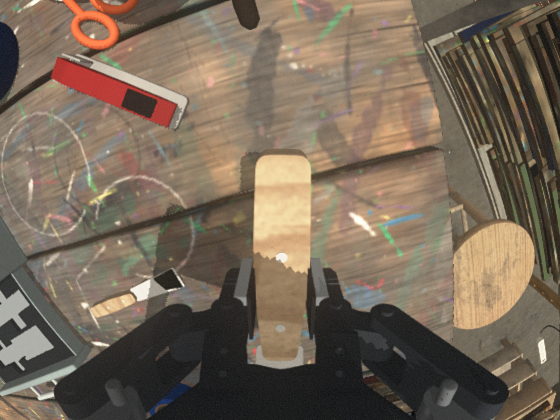

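```bash
python3 - <<'E'
from cut import *
w=pickle.load(open('w7.pkl','rb'))
C=-w['R'].T@w['t']; print('cam',C)
def q(n,a,b,z): r=onz(w,180+a/3,b/3,z,True);print(n,np.round(r*1000,1));return r
q('hTL',361,243,.03);q('hTR fl',451,243,.019);q('hTR top',451,243,.03)
q('hmid L',361,320,.03);q('hmid R',451,320,.019)
q('scoop TL',293,381,.03);q('scoop BL',294,475,.03);q('BL floor',294,475,.019);q('scoop TR fl',511,385,.019);q('scoop BR fl',510,477,.019)
q('bladeL',340,590,.03);q('bladeR',458,590,.027);q('step',400,563,.027)
q('panel back edge',273,300,.057);q('panel',273,590,.057)
w=snap('wrist');st,t,R=tool()
for a,b in [(254,160),(311,160),(282,153),(256,350),(302,350)]:
  P=onz(w,a,b,t[2]+.014,True);print(np.round((P-t)@R*1000,1))
E
```

```text
cam [0.50062148 0.11996299 0.35743261]
hTL [520.  143.4  30. ]
hTR fl [551.5 143.7  19. ]
hTR top [549.9 142.9  30. ]
hmid L [519.  117.5  30. ]
hmid R [550.7 116.7  19. ]
scoop TL [495.7  97.8  30. ]
scoop BL [494.6  65.8  30. ]
BL floor [494.4  64.   19. ]
scoop TR fl [571.5  93.7  19. ]
scoop BR fl [571.   60.8  19. ]
bladeL [508.8  24.6  30. ]
bladeR [550.8  22.   27. ]
step [530.2  32.7  27. ]
panel back edge [491.2 124.9  57. ]
panel [486.6  33.3  57. ]
[-14.1  -9.6 -60.7]
[-14.1  13.4 -60.7]
[-14.1   1.7 -63.5]
[-13.9 -11.9  39. ]
[-13.9  12.5  38.9]
```

```bash
python3 - <<'E'
from h import *
go([0.5333,0.0778,0.2],-2.4)
E
```

```text
lin cm [ -3.85 -45.35  27.05] twist 1.049 or -2.093 jaw now -122.3 dist 52.9 tcp [ 0.5194 -0.45    0.1608] q6 1.26 t 17.1 F [-0.2  0.7 -1.9] gap 0.278
```

```bash
python3 -m jog '{"linear":[[-4,0,0],[-8,-4,2],[-4,-45.3,27],[-4,-45.3,27],[-4,-45.3,27],[-4,-45.3,27],[-4,-45.3,27],[-4,-45.3,27],[-4,-45.3,27],[-4,-45.3,27],[-4,-45.3,27],[-4,-45.3,27],[-4,-45.3,27],[-4,-45.3,27],[-4,-45.3,27],[-4,-45.3,27],[-4,-45.3,27],[-4,-45.3,27],[-4,-45.3,27],[-4,-45.3,27]],"twist":[-0.1,-0.2,-2.09,-2.09,-2.09,-2.09,-2.09,-2.09,-2.09,-2.09,-2.09,-2.09,-2.09,-2.09,-2.09,-2.09,-2.09,-2.09,-2.09,-2.09],"claw":[-1,-1,-1,-1,-1,-1,-1,-1,-1,-1,-1,-1,-1,-1,-1,-1,-1,-1,-1,-1]}'; python3 - <<'E'
from h import *
w=snap('wrist','w14.png'); snap('scene','scene3.png')
go([0.5333,0.0778,0.1],-2.4)
E
```

```text
t: 18.8
tcp_pos: [0.5334, 0.0762, 0.2002]
tool_rot: [-0.511, -0.489, 0.512, -0.487]
force: [-0.8, 0.7, -1.5]
finger_gap: 0.279
lin cm [10.07 -0.04 -0.17] twist -0.005 or 3.136 jaw now -2.7 dist 10.1 tcp [0.5338 0.0761 0.2007] q6 -0.02 t 18.9 F [ 1.  -0.2 -0.1] gap 0.278
```

View pics/w14.png

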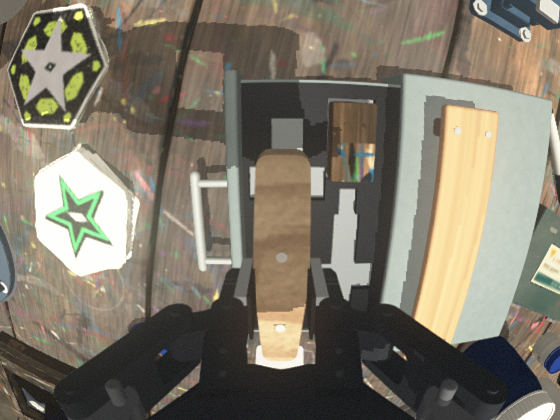

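View pics/scene3.png

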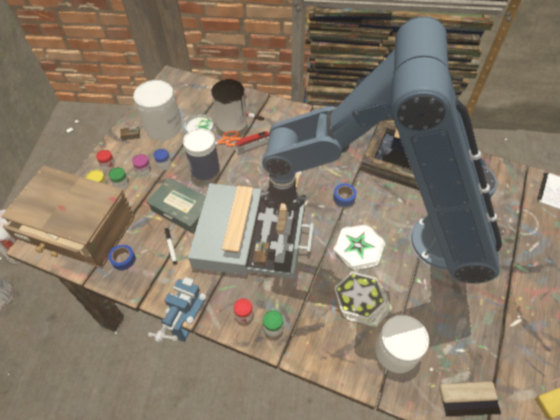

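```bash
python3 -m jog '{"linear":[[3,0,-0.15],[6,0,-0.15],[9,0,-0.15],[12,0,-0.15],[14,0,-0.15],[14,0,-0.15],[14,0,-0.15],[14,0,-0.15]],"twist":[0,0,0,0,0,0,0,0],"claw":[-1,-1,-1,-1,-1,-1,-1,-1]}'; python3 - <<'E'
from h import *
w=snap('wrist','w15.png'); crop(w,200,90,360,290,4 and 3.5,'c14.png')
import pickle;pickle.dump(w,open('w15.pkl','wb'))
go([0.5333,0.0778,0.024],-2.4)
E
```

```text
t: 19.57
tcp_pos: [0.5352, 0.0776, 0.0622]
tool_rot: [0.512, 0.488, -0.511, 0.489]
force: [0.1, 0.1, -0.0]
finger_gap: 0.281
lin cm [ 3.87 -0.23 -0.  ] twist -0.004 or 3.138 jaw now -2.6 dist 3.9 tcp [0.5355 0.0777 0.0627] q6 -0.02 t 19.6 F [ 1.3 -0.6 -0.7] gap 0.283
```

View pics/c14.png

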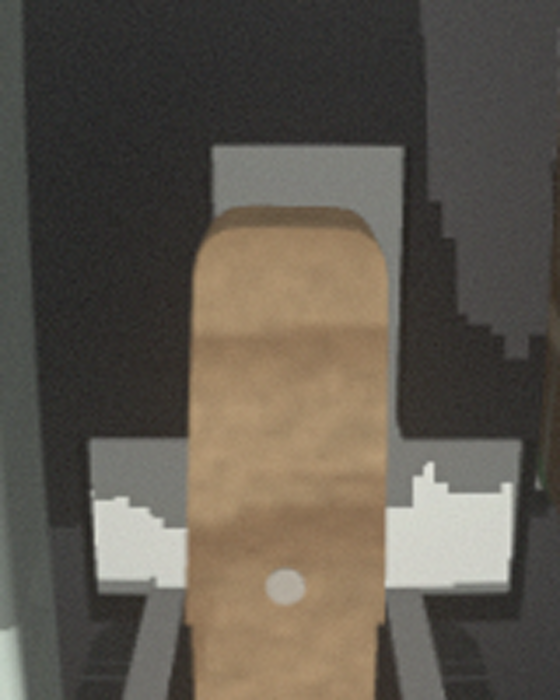

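```bash
python3 - <<'E'
from h import *
import pickle
w=pickle.load(open('w15.pkl','rb')); st,t,R=tool(); C=-w['R'].T@w['t'];print('cam',C,t)
def q(n,a,b,z): r=onz(w,200+a/3.5,90+b/3.5,z,True);print(n,np.round(r*1000,1), 'tool y,z',np.round(((r-t)@R)[1:]*1000,1));return r
q('end L',212,147,.019);q('end R',405,147,.019);q('end L.03',212,147,.03)
q('L',213,190,.019);q('R',400,400,.019)
q('scTL',90,438,.019);q('scTR',522,440,.019);q('scBL',98,592,.019);q('scBR',512,584,.019);q('scTL.03',90,438,.03)
zt=t[2]+.014;zb=t[2]-.005
q('htop L',192,300,zt);q('htop R',387,300,zt);q('htop L',189,560,zt);q('htop R',386,560,zt);q('hend top',290,228,zt);q('hend bot',297,207,zb);q('hb L',235,208,zb);q('hb R',360,208,zb)
E
```

```text
cam [0.53845182 0.15825853 0.20396348] [0.53550075 0.07767762 0.06274729]
end L [526.6 143.2  19. ] tool y,z [-12.  -65.1]
end R [557.8 141.9  19. ] tool y,z [ 19.2 -65.2]
end L.03 [527.3 144.1  30. ] tool y,z [-11.3 -66. ]
L [526.4 136.2  19. ] tool y,z [-11.9 -58. ]
R [556.1  98.9  19. ] tool y,z [ 19.5 -22.1]
scTL [502.2  94.4  19. ] tool y,z [-34.1 -15.2]
scTR [577.6  90.6  19. ] tool y,z [ 41.3 -14.8]
scBL [500.5  64.4  19. ] tool y,z [-34.5  14.8]
scBR [576.6  62.4  19. ] tool y,z [41.6 13.4]
scTL.03 [504.4  98.2  30. ] tool y,z [-32.1 -19.1]
htop L [527.  130.5  76.7] tool y,z [-10.9 -52.4]
htop R [549.3 129.5  76.7] tool y,z [ 11.5 -52.4]
htop L [524.3  97.8  76.7] tool y,z [-12.1 -19.6]
htop R [548.7  96.7  76.7] tool y,z [ 12.3 -19.6]
hend top [538.5 138.3  76.7] tool y,z [  0.3 -60.7]
hend bot [539.6 138.   57.7] tool y,z [  1.3 -60.5]
hb L [531.6 138.3  57.7] tool y,z [ -6.7 -60.4]
hb R [547.7 137.6  57.7] tool y,z [  9.5 -60.4]
```

```bash
python3 -m jog '{"linear":[[0,0.24,-0.25],[1,0.24,-0.25],[2,0.24,-0.25],[2.5,0.24,-0.25],[2.5,0.24,-0.25],[2.5,0.24,-0.25]],"twist":[0,0,0,0,0,0],"claw":[-1,-1,-1,-1,-1,-1]}'; python3 - <<'E'
from h import *
w=snap('wrist','w16.png'); crop(w,200,90,360,290,3.5,'c15.png')
go([0.538,0.0802,0.024],-2.4)
E
```

```text
t: 20.12
tcp_pos: [0.5361, 0.0803, 0.0356]
tool_rot: [-0.511, -0.489, 0.512, -0.488]
force: [0.1, -0.0, -1.0]
finger_gap: 0.278
lin cm [ 1.19  0.16 -0.  ] twist -0.003 or 3.138 jaw now -2.6 dist 1.2 tcp [0.5364 0.0803 0.0359] q6 -0.01 t 20.2 F [-0.4 -0.2 -0.6] gap 0.278
```

View pics/c15.png

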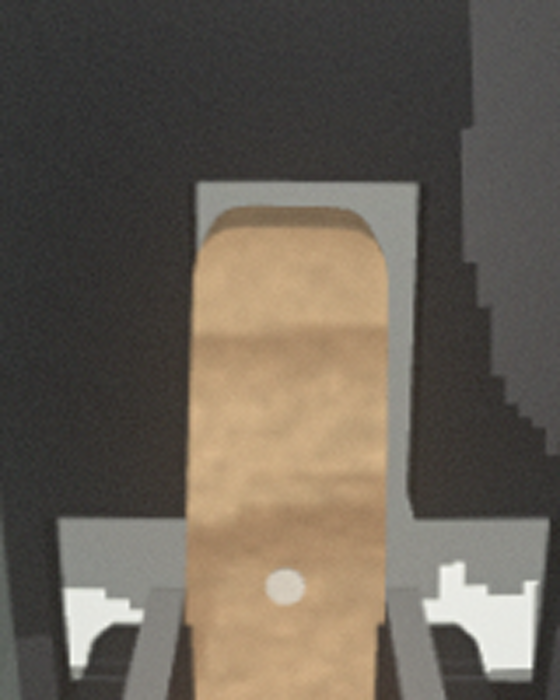

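```bash
python3 -m jog '{"linear":[[0.1,0.16,0],[0.4,0.16,0],[0.8,0.16,0],[1.2,0.16,0],[1.2,0.16,0],[1.2,0.16,0]],"twist":[0,0,0,0,0,0],"claw":[-1,-1,-1,-1,-1,-1]}'; python3 - <<'E'
from h import *
w=snap('wrist','w17.png'); crop(w,200,90,360,290,3.5,'c16.png')
go([0.538,0.0802,0.024],-2.4)
E
```

```text
t: 20.67
tcp_pos: [0.5383, 0.0801, 0.0241]
tool_rot: [-0.511, -0.489, 0.511, -0.489]
force: [-0.2, 0.7, -1.0]
finger_gap: 0.28
lin cm [ 0.01 -0.02 -0.  ] twist -0.003 or 3.138 jaw now -2.6 dist 0.0 tcp [0.5382 0.0802 0.0241] q6 -0.01 t 20.7 F [-0.6  0.5 -0.9] gap 0.283
```

View pics/w17.png

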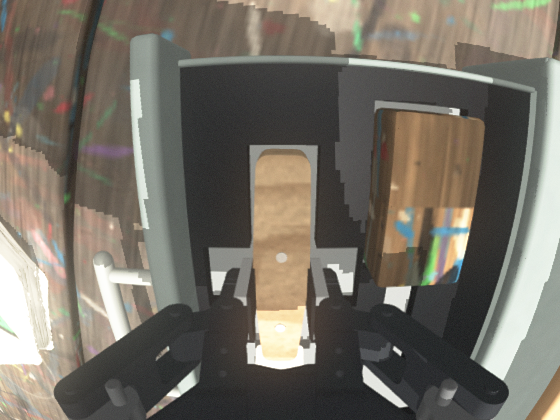

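```bash
python3 -m jog '{"linear":[[0.15,0,0],[0.3,0,0],[0.3,0,0],[0.3,0,0]],"twist":[0,0,0,0],"claw":[-1,-1,-1,-1]}'; python3 - <<'E'
from h import *
go([0.538,0.0802,0.024],-2.4)
E
```

```text
t: 21.05
tcp_pos: [0.5405, 0.08, 0.0239]
tool_rot: [0.512, 0.487, -0.51, 0.49]
force: [-0.6, 1.1, 16.3]
finger_gap: 0.278
lin cm [-0.02 -0.25 -0.  ] twist -0.003 or 3.138 jaw now -2.6 dist 0.3 tcp [0.5405 0.08   0.0239] q6 -0.01 t 21.1 F [-0.6  1.1 16.3] gap 0.278
```

```bash
python3 -m jog '{"linear":[[-0.2,-0.1,0],[-0.2,-0.1,0],[-0.2,-0.1,0],[-2,-0.1,0],[-5,-0.1,0],[-9,-0.1,0],[-13,-0.1,0],[-17,-0.1,0],[-17,-0.1,0],[-17,-0.1,0],[-17,-0.1,0]],"twist":[0,0,0,0,0,0,0,0,0,0,0],"claw":[-0.2,-0.2,-0.2,-0.2,-0.2,0.5,1,1,1,1,1]}'; python3 - <<'E'
from h import *
w=snap('wrist','w18.png'); crop(snap('scene'),190,170,330,290,5,'c17.png')
go([0.538,0.0802,0.024],-2.4)
E
```

```text
t: 21.97
tcp_pos: [0.5365, 0.0803, 0.1907]
tool_rot: [-0.511, -0.489, 0.511, -0.488]
force: [-0.2, 0.3, 0.0]
finger_gap: 1.0
lin cm [16.54  0.29 -0.  ] twist -0.003 or 3.138 jaw now -2.6 dist 16.5 tcp [0.5358 0.0803 0.1894] q6 -0.01 t 22.1 F [ 0.  -0.1 -0.4] gap 1.002
```

View pics/w18.png

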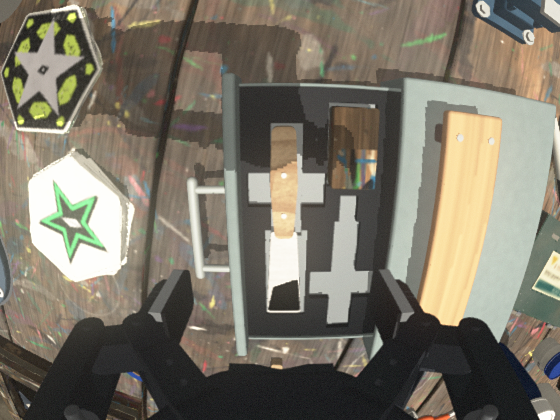

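View pics/c17.png

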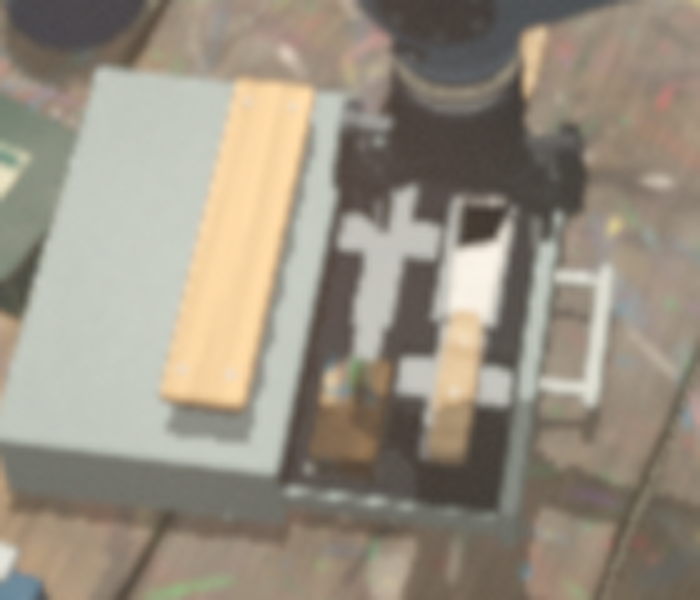

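```bash
python3 -m jog '{"linear":[[3,0.1,0],[6,0.1,0],[9,0.1,0],[12,0.1,0],[14,0.1,0],[15,0.1,0],[15.4,0.1,0],[15.4,0.1,0],[15.4,0.1,0]],"twist":[0,0,0,0,0,0,0,0,0],"claw":[-1,-1,-1,-1,-1,-1,-1,-1,-1]}'; python3 - <<'E'
from h import *
go([0.538,0.0802,0.024],-2.4)
E
```

```text
t: 22.82
tcp_pos: [0.5405, 0.08, 0.0381]
tool_rot: [0.512, 0.487, -0.51, 0.49]
force: [1.3, -0.4, 6.4]
finger_gap: -0.003
lin cm [ 1.4  -0.26 -0.01] twist -0.003 or 3.138 jaw now -2.6 dist 1.4 tcp [0.5405 0.08   0.0381] q6 -0.01 t 22.8 F [ 1.3 -0.4  6.4] gap -0.003
```

```bash
python3 - <<'E'
from h import *
s=snap('side')
for a,b in [(96,440),(100,425),(90,460)]: print(np.round(onz(s,80+a/4,220+b/4,.01),3))
crop(s,40,280,160,360,6,'c18.png')
c=snap('scene'); crop(c,215,80,345,160,6,'c19.png')
for a,b in [(425,98),(440,100),(460,102),(497,118)]: print(np.round(onz(c,140+a/4,90+b/4,.01),3))
E
```

```text
[ 0.837 -0.561  0.01 ]
[ 0.825 -0.559  0.01 ]
[ 0.852 -0.564  0.01 ]
[ 0.744 -0.532  0.01 ]
[ 0.728 -0.53   0.01 ]
[ 0.707 -0.529  0.01 ]
[ 0.667 -0.51   0.01 ]
```

View pics/c18.png

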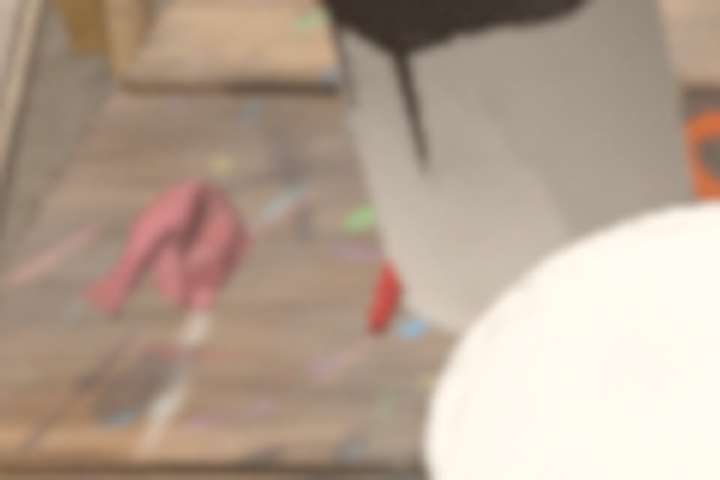

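View pics/c19.png

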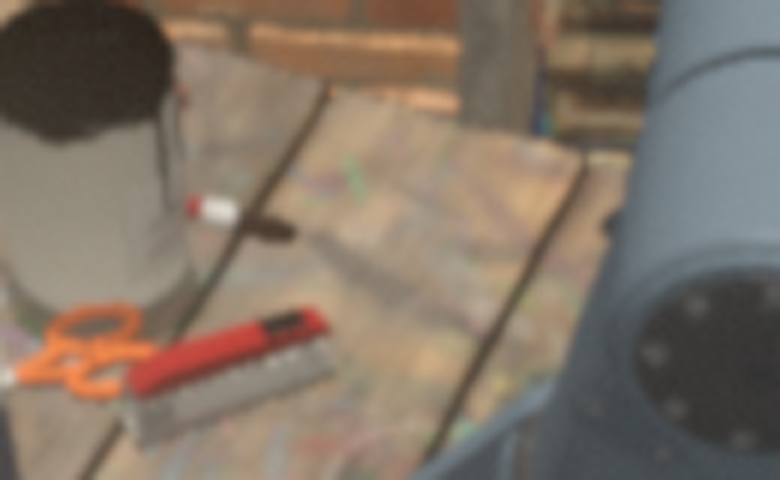

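```bash
python3 -m jog '{"linear":[[-4,0,0],[-8,0,0],[-12,-4,2],[-12,-9,3],[-12,-9,3],[-12,-9,3],[-12,-9,3],[-12,-9,3]],"twist":[0,0,0,0,0,0,0,0],"claw":[-1,-1,-1,-0.44,-0.44,-0.44,-0.44,-0.44]}'; python3 - <<'E'
from h import *
w=snap('wrist','w19.png'); 
go([0.446,0.042,0.016],-2.6)
import pickle;pickle.dump(w,open('w19.pkl','wb'))
E
```

```text
t: 23.58
tcp_pos: [0.4481, 0.0541, 0.1572]
tool_rot: [0.512, 0.488, -0.511, 0.489]
force: [0.4, 0.2, 0.7]
finger_gap: 0.282
lin cm [14.11 -0.22  1.23] twist 0.0 or -3.141 jaw now -2.6 dist 14.2 tcp [0.4485 0.0542 0.1571] q6 -0.08 t 23.6 F [ 0.3  0.3 -0.8] gap 0.284
```

View pics/w19.png

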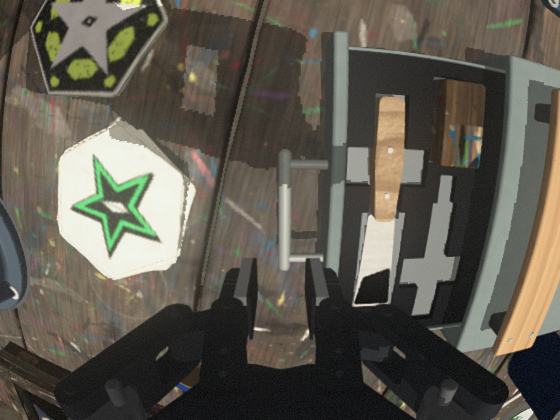

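```bash
python3 - <<'E'
from h import *
import pickle
w=pickle.load(open('w19.pkl','rb'))
a=onz(w,285.5,155,.036,True);b=onz(w,285.5,265,.036,True);print(a,b);m=(a+b)/2
go([m[0],m[1],0.016],-2.6)
E
```

```text
[0.45364001 0.09351892 0.036     ] [ 0.44959824 -0.00667387  0.036     ]
lin cm [14.11  0.34  1.06] twist 0.0 or -3.141 jaw now -2.6 dist 14.2 tcp [0.4485 0.0542 0.1571] q6 -0.08 t 23.6 F [ 0.3  0.3 -0.8] gap 0.284
```

```bash
python3 -m jog '{"linear":[[4,0.3,1],[8,0.3,1],[11,0.3,1],[14,0.3,1],[14,0.3,1],[14,0.3,1],[14,0.3,1],[14,0.3,1],[14,0.3,1],[14,0.3,1],[14,0.3,1]],"twist":[0,0,0,0,0,0,0,0,0,0,0],"claw":[-0.44,-0.44,-0.44,-0.44,-0.44,-0.44,-1,-1,-1,-1,-1]}' 40; python3 - <<'E'
from h import *
go([0.59,0.037,0.017],-2.6)
E
```

```text
t: 24.55
tcp_pos: [0.4493, 0.0442, 0.0165]
tool_rot: [-0.511, -0.489, 0.511, -0.488]
force: [1.8, -0.4, -19.6]
finger_gap: 0.113
lin cm [-0.08 14.09  0.09] twist 0.0 or -3.141 jaw now -2.6 dist 14.1 tcp [0.4493 0.0442 0.0165] q6 -0.11 t 24.6 F [  1.8  -0.4 -19.6] gap 0.113
```

```bash
python3 -m jog '{"linear":[[0,1,0],[0,3,0],[0,5.5,0],[0,8,0],[0,10.5,0],[0,12,0],[0,13,0],[0,13.4,0],[0,13.4,0],[0,13.4,0]],"twist":[0,0,0,0,0,0,0,0,0,0],"claw":[-1,-1,-1,-1,-1,-1,-1,-1,-1,-1]}'; python3 - <<'E'
from h import *
go([0.59,0.037,0.017],-2.6)
E
```

```text
t: 25.38
tcp_pos: [0.5824, 0.0379, 0.0165]
tool_rot: [-0.511, -0.489, 0.512, -0.488]
force: [1.3, -3.1, -16.2]
finger_gap: 0.109
lin cm [-0.05  0.77  0.05] twist 0.001 or -3.141 jaw now -2.6 dist 0.8 tcp [0.5824 0.0379 0.0165] q6 -0.08 t 25.4 F [  1.3  -3.1 -16.2] gap 0.109
```

```bash
python3 -m jog '{"linear":[[0,0.4,0],[0,0.8,0],[0,1.1,0],[0,1.1,0],[0,1.1,0]],"twist":[0,0,0,0,0],"claw":[-1,-1,-1,-1,-1]}'; python3 - <<'E'
from h import *
go([0.59,0.037,0.017],-2.6)
E
```

```text
t: 25.8
tcp_pos: [0.5881, 0.0376, 0.0164]
tool_rot: [-0.507, -0.492, 0.514, -0.485]
force: [-8.2, -5.1, -9.2]
finger_gap: 0.108
lin cm [-0.06  0.19  0.05] twist 0.001 or -3.14 jaw now -2.5 dist 0.2 tcp [0.5881 0.0376 0.0164] q6 -0.08 t 25.8 F [-8.2 -5.1 -9.2] gap 0.108
```

```bash
python3 -m jog '{"linear":[[0,0.3,0],[0,0.5,0],[0,0.5,0],[0,0.5,0]],"twist":[0,0,0,0],"claw":[-1,-1,-1,-1]}'; python3 - <<'E'
from h import *
go([0.59,0.037,0.017],-2.6)
E
```

```text
t: 26.13
tcp_pos: [0.588, 0.0376, 0.0164]
tool_rot: [-0.505, -0.495, 0.517, -0.483]
force: [-16.8, -6.9, -1.2]
finger_gap: 0.11
lin cm [-0.07  0.2   0.05] twist 0.002 or -3.14 jaw now -2.5 dist 0.2 tcp [0.588  0.0376 0.0164] q6 -0.08 t 26.1 F [-16.8  -6.9  -1.2] gap 0.11
```

```bash
python3 -m jog '{"linear":[[0,-0.7,0],[0,-0.7,0],[0,-0.7,0],[0,-0.7,0],[-4,-0.7,0],[-8,-0.7,0],[-12,-0.7,0],[-16,-0.7,0],[-20,1,0],[-24,5,4],[-28,5,4],[-28,5,4],[-28,5,4],[-28,5,4]],"twist":[0,0,0,0,0,0,0,0,0,0,0,0,0,0],"claw":[-1,-0.5,-0.5,-0.5,-0.5,-0.5,-0.5,-0.5,0,0,0,0,0,0]}'; python3 - <<'E'
from h import *
w=snap('wrist','w20.png'); 
go([0.59,0.037,0.017],-2.6)
import pickle;pickle.dump(w,open('w20.pkl','wb'))
s=snap('scene');pickle.dump(s,open('s20.pkl','wb'));crop(s,150,150,330,350,4 and 3,'c20.png')
E
```

```text
t: 27.3
tcp_pos: [0.6496, -0.0047, 0.3017]
tool_rot: [0.513, 0.486, -0.509, 0.491]
force: [-0.6, 0.5, -1.4]
finger_gap: 0.502
lin cm [28.21 -6.08 -3.84] twist 0.001 or -3.141 jaw now -2.6 dist 29.1 tcp [ 0.6479 -0.0042  0.2993] q6 -0.13 t 27.4 F [ 0.9  0.1 -0.4] gap 0.495
```

View pics/w20.png

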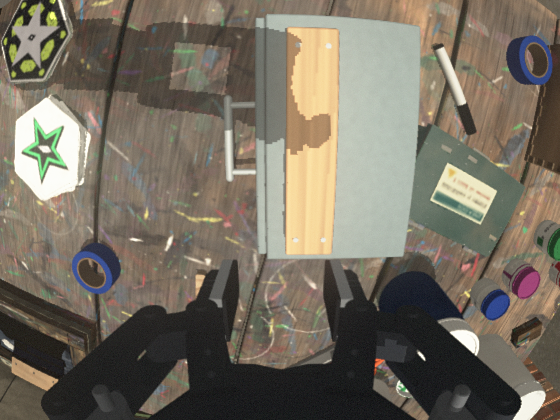

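View pics/c20.png

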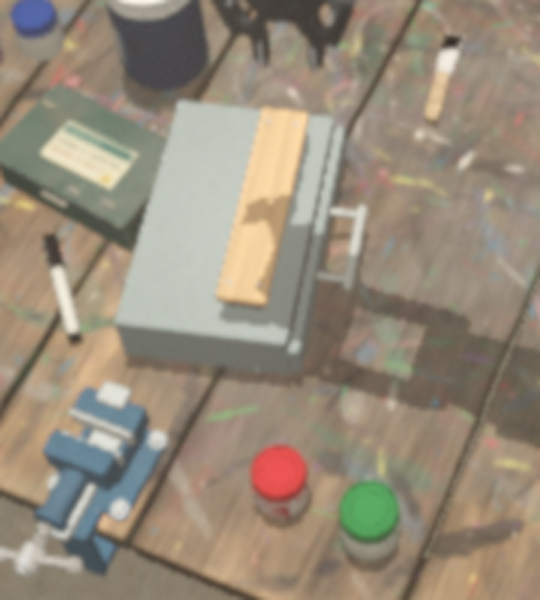

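```bash
python3 - <<'E'
from h import *
import pickle
w=pickle.load(open('w20.pkl','rb'))
P=np.array([onz(w,a,b,.11,True) for a,b in [(286,28),(337.5,29),(333,254),(286,254)]]);print(np.round(P,4),P.mean(0))
print([round(np.linalg.norm(P[i]-P[(i+1)%4])*1000,1) for i in range(4)])
s=pickle.load(open('s20.pkl','rb'))
hsv=cv2.cvtColor(s['pixels'],cv2.COLOR_RGB2HSV)
P=np.array([onz(s,150+a/3,150+b/3,.11) for a,b in [(261,108),(308,112),(265,305),(217,299)]]);print(np.round(P,4),P.mean(0))
for a,b in [(279,473),(369,510)]: print([np.round(onz(s,150+a/3,150+b/3,z),4) for z in (.058,.064)])
E
```

```text
[[ 0.6635  0.1556  0.11  ]
 [ 0.7157  0.1542  0.11  ]
 [ 0.7074 -0.0924  0.11  ]
 [ 0.6533 -0.0892  0.11  ]] [0.68498232 0.03202925 0.11      ]
[np.float64(52.2), np.float64(246.7), np.float64(54.2), np.float64(245.0)]
[[ 0.7058 -0.0877  0.11  ]
 [ 0.6522 -0.087   0.11  ]
 [ 0.6633  0.1642  0.11  ]
 [ 0.7137  0.1618  0.11  ]] [0.68374215 0.0378047  0.11      ]
[array([0.6297, 0.3232, 0.058 ]), array([0.6289, 0.3256, 0.064 ])]
[array([0.5366, 0.353 , 0.058 ]), array([0.5362, 0.3553, 0.064 ])]
```

```bash
python3 - <<'E'
from h import *
go([0.6295,0.324,0.2],72)
E
```

```text
lin cm [  9.79  -3.21 -32.67] twist -1.301 or 1.841 jaw now -2.5 dist 34.3 tcp [ 0.647  -0.0039  0.2977] q6 -0.13 t 27.4 F [-0.4 -0.2 -0.9] gap 0.503
```

```bash
python3 -m jog '{"linear":[[9.8,-3.2,-32.7],[9.8,-3.2,-32.7],[9.8,-3.2,-32.7],[9.8,-3.2,-32.7],[9.8,-3.2,-32.7],[9.8,-3.2,-32.7],[9.8,-3.2,-32.7],[9.8,-3.2,-32.7],[9.8,-3.2,-32.7],[9.8,-3.2,-32.7],[9.8,-3.2,-32.7],[9.8,-3.2,-32.7],[9.8,-3.2,-32.7]],"twist":[-1.3,-1.3,-1.3,-1.3,-1.3,-1.3,-1.3,-1.3,-1.3,-1.3,-1.3,-1.3,-1.3],"claw":[1,1,1,1,1,1,1,1,1,1,1,1,1]}'; python3 - <<'E'
from h import *
w=snap('wrist','w21.png'); 
go([0.6295,0.324,0.1],72)
import pickle;pickle.dump(w,open('w21.pkl','wb'))
hsv=cv2.cvtColor(w['pixels'],cv2.COLOR_RGB2HSV)
for n,m in [('red',((hsv[...,0]<8)|(hsv[...,0]>172))&(hsv[...,1]>140)&(hsv[...,2]>90)),('green',(hsv[...,0]>55)&(hsv[...,0]<85)&(hsv[...,1]>120)&(hsv[...,2]>60))]:
    cs,_=cv2.findContours(m.astype(np.uint8),cv2.RETR_EXTERNAL,cv2.CHAIN_APPROX_NONE)
    c=max(cs,key=cv2.contourArea);print(n,cv2.boundingRect(c),cv2.contourArea(c))
    for z in (.058,.064):
        P=np.array([onz(w,p[0][0],p[0][1],z,True)[:2] for p in c],np.float32)*1000
        e=cv2.fitEllipse(P); print(z,np.round(e[0],1),np.round(e[1],1))
E
```

```text
t: 28.48
tcp_pos: [0.6289, 0.3237, 0.1979]
tool_rot: [0.111, 0.699, -0.112, 0.697]
force: [-0.2, 0.1, -0.2]
finger_gap: 1.002
lin cm [9.83 0.07 0.01] twist -0.003 or 3.139 jaw now 71.8 dist 9.8 tcp [0.6294 0.3234 0.1983] q6 -0.94 t 28.5 F [ 0.5 -1.4  1.1] gap 0.999
red (247, 168, 60, 62) 2799.0
0.058 [630.  317.8] [53.6 57.1]
0.064 [628.4 318.5] [52.4 55.9]
green (276, 60, 37, 49) 874.0
0.058 [536.4 366.3] [25.9 39.9]
0.064 [536.7 365.9] [25.4 39. ]
```

View pics/w21.png

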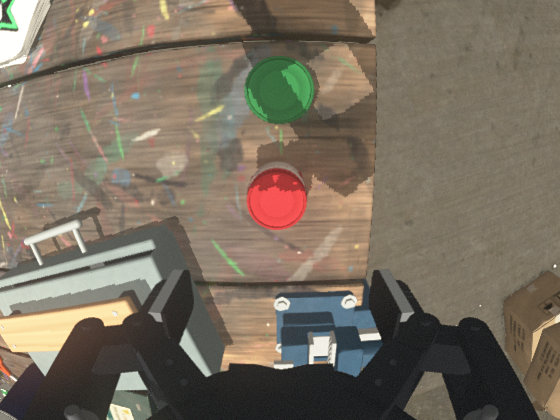

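```bash
python3 -m jog '{"linear":[[4,-0.35,0.15],[8,-0.35,0.15],[12,-0.35,0.15],[15,-0.35,0.15],[18,-0.35,0.15],[18,-0.35,0.15],[18,-0.35,0.15],[18,-0.35,0.15],[18,-0.35,0.15],[18,-0.35,0.15],[18,-0.35,0.15]],"twist":[0,0,0,0,0,0,0,0,0,0,0],"claw":[1,1,1,1,1,1,-1,-1,-1,-1,-1]}' 40; python3 - <<'E'
from h import *
go([0.6295,0.324,0.1],72)
w=snap('wrist','w22.png'); 
E
```

```text
t: 29.45
tcp_pos: [0.6323, 0.3201, 0.022]
tool_rot: [0.112, 0.697, -0.11, 0.7]
force: [1.7, 0.4, 4.0]
finger_gap: 0.673
lin cm [-7.8   0.31 -0.36] twist -0.002 or 3.14 jaw now 71.9 dist 7.8 tcp [0.6323 0.3201 0.022 ] q6 -0.94 t 29.4 F [1.7 0.4 4. ] gap 0.673
```

View pics/w22.png

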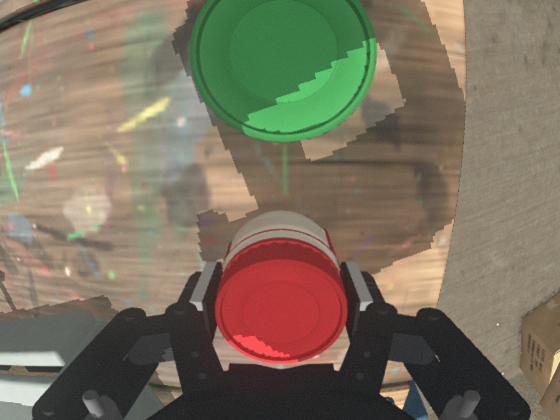

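```bash
python3 - <<'E'
from h import *
w=snap('wrist');st,t,R=tool();print(t)
for a,b in [(281,240),(281,362),(216,300),(347,300)]:
    P=onz(w,a,b,.058,True);print(np.round((P-t)@R*1000,1))
go([0.6847,0.0333,0.2],-2.6)
E
```

```text
[0.6323535  0.32005622 0.02204168]
[-36.1  -0.9 -34.9]
[-35.9  -0.8  25.5]
[-36.1 -26.5  -8.6]
[-35.9  25.3  -8.5]
lin cm [-17.81 -25.59  13.95] twist 1.3 or -1.841 jaw now 71.9 dist 34.2 tcp [0.6324 0.3201 0.022 ] q6 -0.94 t 29.6 F [-0.7 -0.   6.2] gap 0.667
```

```bash
python3 -m jog '{"linear":[[-4,0,0],[-8,0,0],[-12,0,0],[-16,0,0],[-20,-4,2],[-20,-26,13.7],[-20,-26,13.7],[-20,-26,13.7],[-20,-26,13.7],[-20,-26,13.7],[-20,-26,13.7],[-20,-26,13.7],[-20,-26,13.7],[-20,-26,13.7],[-20,-26,13.7],[-20,-26,13.7],[-20,-26,13.7],[-20,-26,13.7],[-20,-26,13.7]],"twist":[0,0,0,0,0.1,1.3,1.3,1.3,1.3,1.3,1.3,1.3,1.3,1.3,1.3,1.3,1.3,1.3,1.3],"claw":[-1,-1,-1,-1,-1,-1,-1,-1,-1,-1,-1,-1,-1,-1,-1,-1,-1,-1,-1]}'; python3 - <<'E'
from h import *
go([0.6847,0.0293,0.132],-2.6)
w=snap('wrist','w23.png'); 
E
```

```text
t: 31.13
tcp_pos: [0.68, 0.0301, 0.2194]
tool_rot: [-0.511, -0.489, 0.511, -0.489]
force: [-0.0, -0.9, -1.3]
finger_gap: 0.671
lin cm [8.74 0.47 0.06] twist 0.002 or -3.14 jaw now -2.5 dist 8.8 tcp [0.68   0.0301 0.2194] q6 -0.08 t 31.1 F [-0.  -0.9 -1.3] gap 0.671
```

View pics/w23.png

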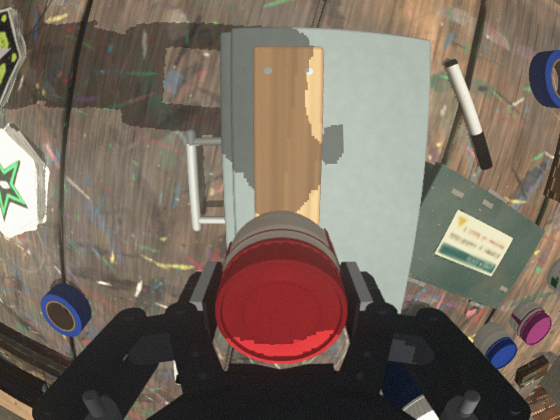

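```bash
python3 -m jog '{"linear":[[0,0.45,0],[2,0.45,0],[4,0.45,0],[6,0.45,0],[7.5,0.45,0],[7.5,0.45,0],[7.5,0.45,0],[7.5,0.45,0]],"twist":[0,0,0,0,0,0,0,0],"claw":[-1,-1,-1,-1,-1,-1,-1,-1]}'; python3 - <<'E'
from h import *
go([0.6847,0.0293,0.132],-2.6)
w=snap('wrist','w24.png'); 
E
```

```text
t: 31.85
tcp_pos: [0.6857, 0.0295, 0.1453]
tool_rot: [0.511, 0.488, -0.511, 0.489]
force: [0.2, 0.7, -0.3]
finger_gap: 0.671
lin cm [ 1.33 -0.1   0.03] twist 0.001 or -3.141 jaw now -2.6 dist 1.3 tcp [0.6857 0.0295 0.1453] q6 -0.07 t 31.9 F [ 0.2  0.7 -0.3] gap 0.671
```

View pics/w24.png

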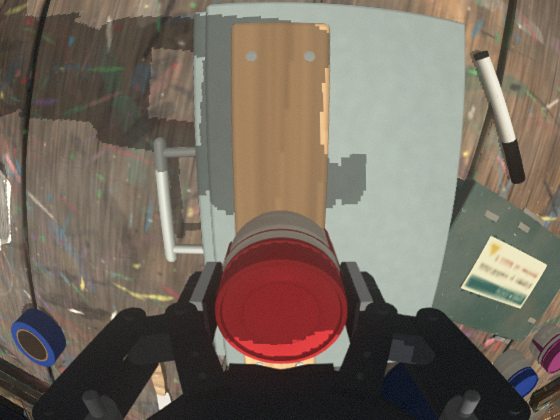

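```bash
python3 -m jog '{"linear":[[0.5,0,0],[1,0,0],[1.3,0,0],[1.5,0,0],[1.5,0,0],[1.5,0,0]],"twist":[0,0,0,0,0,0],"claw":[-1,-1,-1,-1,-1,-1]}'; python3 - <<'E'
from h import *
go([0.6847,0.0293,0.132],-2.6)
E
```

```text
t: 32.4
tcp_pos: [0.6848, 0.0297, 0.132]
tool_rot: [0.511, 0.488, -0.511, 0.489]
force: [-3.8, 1.0, 9.9]
finger_gap: 0.672
lin cm [-0.   -0.01  0.04] twist 0.001 or -3.141 jaw now -2.6 dist 0.0 tcp [0.6848 0.0297 0.132 ] q6 -0.07 t 32.4 F [-3.8  1.   9.9] gap 0.672
```

```bash
python3 -m jog '{"linear":[[-0.15,0,0],[-0.15,0,0],[-0.15,0,0],[-0.15,0,0],[-1,0,0],[-3,0,0],[-6,0,0],[-10,0,0],[-13,0,0],[-13,0,0]],"twist":[0,0,0,0,0,0,0,0,0,0],"claw":[0.6,0.8,1,1,1,1,1,1,1,1]}'; python3 - <<'E'
from h import *
w=snap('wrist','w25.png'); 
go([0.5375,0.353,0.2],-2.6)
E
```

```text
t: 33.23
tcp_pos: [0.6891, 0.0292, 0.2683]
tool_rot: [0.515, 0.484, -0.507, 0.493]
force: [0.5, 0.1, 1.4]
finger_gap: 1.002
lin cm [  6.29 -16.49 -31.66] twist 0.0 or -3.141 jaw now -2.6 dist 36.3 tcp [0.6874 0.0293 0.2648] q6 -0.07 t 33.3 F [-0.5 -0.3 -0.6] gap 1.002
```

View pics/w25.png

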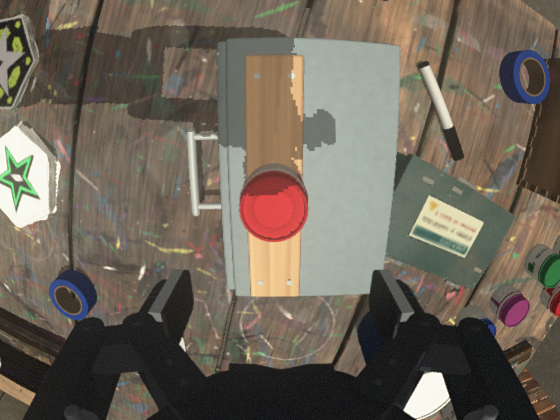

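```bash
python3 -m jog '{"linear":[[0,-10,-4],[3,-16.4,-31.7],[6,-16.4,-31.7],[6,-16.4,-31.7],[6,-16.4,-31.7],[6,-16.4,-31.7],[6,-16.4,-31.7],[6,-16.4,-31.7],[6,-16.4,-31.7],[6,-16.4,-31.7],[6,-16.4,-31.7],[6,-16.4,-31.7],[6,-16.4,-31.7],[6,-16.4,-31.7]],"twist":[0,0,0,0,0,0,0,0,0,0,0,0,0,0],"claw":[1,1,1,1,1,1,1,1,1,1,1,1,1,1]}'; python3 - <<'E'
from h import *
w=snap('wrist','w26.png'); 
hsv=cv2.cvtColor(w['pixels'],cv2.COLOR_RGB2HSV)
m=(hsv[...,0]>55)&(hsv[...,0]<85)&(hsv[...,1]>110)&(hsv[...,2]>40)
m=cv2.morphologyEx(m.astype(np.uint8),cv2.MORPH_CLOSE,np.ones((7,7)))
cs,_=cv2.findContours(m,cv2.RETR_EXTERNAL,cv2.CHAIN_APPROX_NONE)
c=max(cs,key=cv2.contourArea);print(cv2.boundingRect(c))
for z in (.058,.064):
    P=np.array([onz(w,p[0][0],p[0][1],z,True)[:2] for p in c],np.float32)*1000
    e=cv2.fitEllipse(P); print(z,np.round(e[0],1),np.round(e[1],1))
p=e[0];go([p[0]/1000,p[1]/1000,0.02],-2.6)
E
```

```text
t: 34.45
tcp_pos: [0.536, 0.3521, 0.1994]
tool_rot: [-0.512, -0.488, 0.512, -0.488]
force: [-0.4, -0.3, -0.2]
finger_gap: 1.003
(252, 165, 64, 63)
0.058 [537.7 349.8] [57.2 58.4]
0.064 [537.8 351.5] [56.  57.2]
lin cm [17.95  0.18  0.05] twist -0.002 or 3.14 jaw now -2.7 dist 18.0 tcp [0.536  0.3521 0.1995] q6 0.45 t 34.5 F [ 0.4  1.  -0.6] gap 0.999
```

View pics/w26.png

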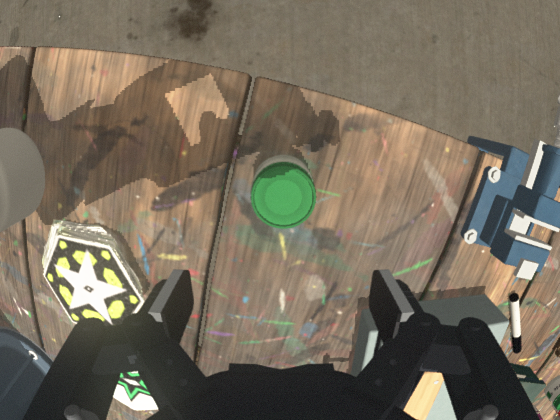

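```bash
python3 -m jog '{"linear":[[4,0.2,-0.15],[8,0.2,-0.15],[12,0.2,-0.15],[15,0.2,-0.15],[17.8,0.2,-0.15],[17.8,0.2,-0.15],[17.8,0.2,-0.15],[17.8,0.2,-0.15],[17.8,0.2,-0.15],[17.8,0.2,-0.15],[17.8,0.2,-0.15]],"twist":[0,0,0,0,0,0,0,0,0,0,0],"claw":[1,1,1,1,1,1,-1,-1,-1,-1,-1]}' 40; python3 - <<'E'
from h import *
w=snap('wrist','w27.png');st,t,R=tool()
go([0.6847+.0036,0.0333+.08,0.25],-2.6)
E
```

```text
t: 35.42
tcp_pos: [0.5384, 0.3556, 0.0234]
tool_rot: [0.512, 0.488, -0.51, 0.489]
force: [0.6, 0.1, 4.6]
finger_gap: 0.723
lin cm [-22.64  16.14  23.49] twist 0.0 or -3.141 jaw now -2.6 dist 36.4 tcp [0.5384 0.3555 0.0234] q6 0.46 t 35.5 F [ 0.  -0.2  5.1] gap 0.717
```

View pics/w27.png

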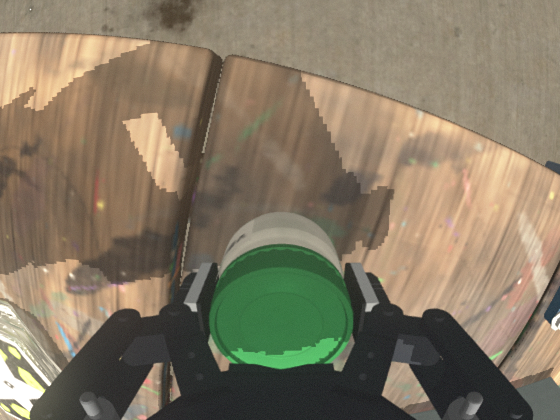

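```bash
python3 -m jog '{"linear":[[-4,0,0],[-8,0,0],[-12,0,0],[-16,2,2],[-20,5,5],[-22,16.1,23.6],[-22,16.1,23.6],[-22,16.1,23.6],[-22,16.1,23.6],[-22,16.1,23.6],[-22,16.1,23.6],[-22,16.1,23.6],[-22,16.1,23.6],[-22,16.1,23.6],[-22,16.1,23.6]],"twist":[0,0,0,0,0,0,0,0,0,0,0,0,0,0,0],"claw":[-1,-1,-1,-1,-1,-1,-1,-1,-1,-1,-1,-1,-1,-1,-1]}'; python3 - <<'E'
from h import *
w=snap('wrist','w28.png')
go([0.6883,0.1118,0.1334],-2.6)
E
```

```text
t: 36.72
tcp_pos: [0.6862, 0.1134, 0.241]
tool_rot: [-0.511, -0.489, 0.511, -0.489]
force: [0.2, 0.3, -2.0]
finger_gap: 0.721
lin cm [10.77  0.23  0.18] twist 0.002 or -3.139 jaw now -2.5 dist 10.8 tcp [0.6862 0.1137 0.2411] q6 0.05 t 36.8 F [ 0.1 -0.1 -0.4] gap 0.719
```

View pics/w28.png

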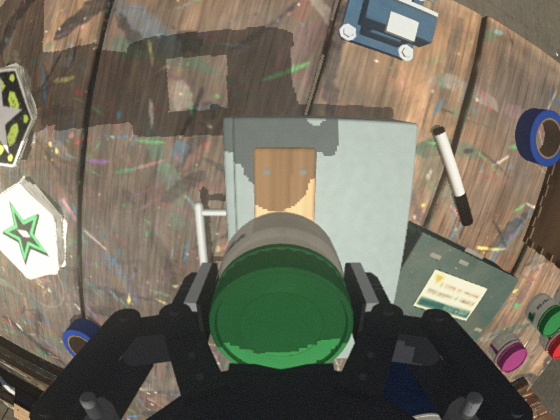

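```bash
python3 -m jog '{"linear":[[2,0.2,0.15],[4,0.2,0.15],[6,0.2,0.15],[8,0.2,0.15],[9.5,0.2,0.15],[9.5,0.2,0.15],[9.5,0.2,0.15],[9.5,0.2,0.15],[9.5,0.2,0.15]],"twist":[0,0,0,0,0,0,0,0,0],"claw":[-1,-1,-1,-1,-1,-1,-1,-1,-1]}'; python3 - <<'E'
from h import *
w=snap('wrist','w29.png')
go([0.6883,0.1118,0.1334],-2.6)
E
```

```text
t: 37.52
tcp_pos: [0.6903, 0.111, 0.1481]
tool_rot: [0.512, 0.488, -0.51, 0.49]
force: [0.2, 0.2, -0.9]
finger_gap: 0.714
lin cm [ 1.47 -0.2  -0.08] twist 0.001 or -3.141 jaw now -2.5 dist 1.5 tcp [0.6903 0.1109 0.1481] q6 0.04 t 37.6 F [-0.2  0.3 -1.7] gap 0.718
```

View pics/w29.png

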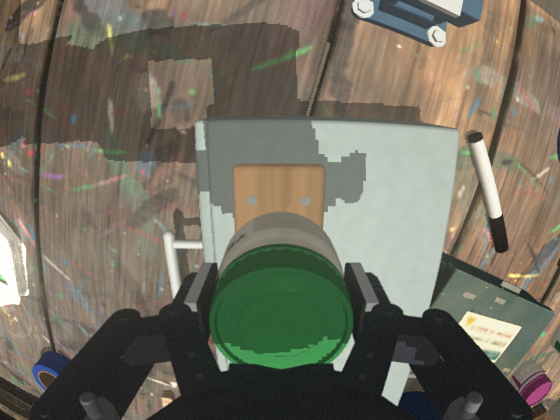

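```bash
python3 -m jog '{"linear":[[0.5,-0.15,0],[1,-0.15,0],[1.3,-0.15,0],[1.6,-0.15,0],[1.6,-0.15,0],[1.6,-0.15,0]],"twist":[0,0,0,0,0,0],"claw":[-1,-1,-1,-1,-1,-1]}'; python3 - <<'E'
from h import *
go([0.6883,0.1118,0.1334],-2.6)
E
```

```text
t: 38.07
tcp_pos: [0.6874, 0.1104, 0.1334]
tool_rot: [-0.511, -0.489, 0.511, -0.489]
force: [-6.5, -0.5, 12.9]
finger_gap: 0.72
lin cm [-0.    0.08 -0.14] twist 0.0 or -3.141 jaw now -2.6 dist 0.2 tcp [0.6874 0.1104 0.1334] q6 0.04 t 38.1 F [-6.5 -0.5 12.9] gap 0.72
```

```bash
python3 -m jog '{"linear":[[-0.15,0,0],[-0.15,0,0],[-0.15,0,0],[-0.15,0,0],[-1,0,0],[-3,0,0],[-6,0,0],[-10,0,0],[-14,0,0],[-16,-15,4],[-16,-15,4],[-16,-15,4],[-16,-15,4],[-16,-15,4],[-16,-15,4]],"twist":[0,0,0,0,0,0,0,0,0,0,0,0,0,0,0],"claw":[0.6,0.8,1,1,1,1,1,1,1,1,1,1,1,1,1]}'; python3 - <<'E'
from h import *
w=snap('wrist','w30.png'); s=snap('scene','scene4.png'); snap('side','side4.png')
go([0.6883,0.1118,0.1334],-2.6)
E
```

```text
t: 39.32
tcp_pos: [0.535, 0.0772, 0.2914]
tool_rot: [0.512, 0.488, -0.511, 0.489]
force: [0.4, -0.1, -0.1]
finger_gap: 1.002
lin cm [15.76 14.86 -4.12] twist 0.0 or -3.141 jaw now -2.6 dist 22.0 tcp [0.5377 0.0773 0.2907] q6 -0.02 t 39.5 F [-0.3  0.3 -0. ] gap 1.004
```

View pics/w30.png

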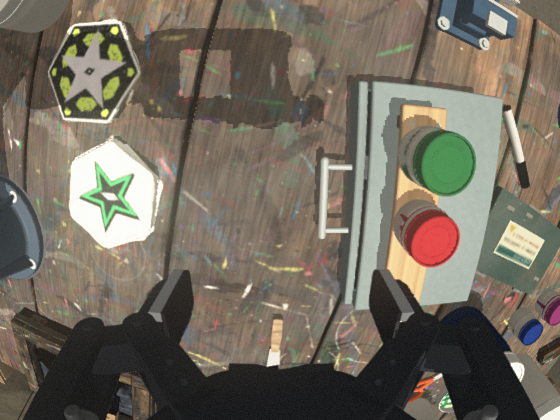

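View pics/scene4.png

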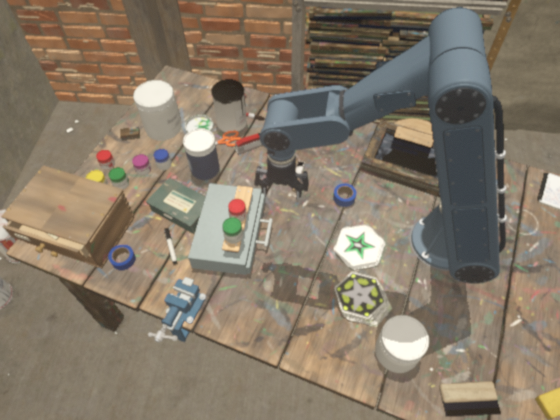

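View pics/side4.png

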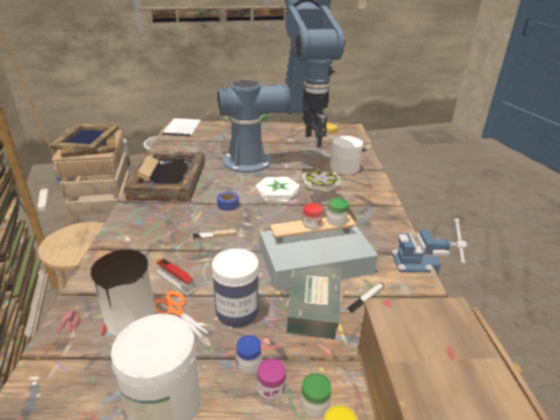

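```bash
python3 - <<'E'
from h import *
w=snap('wrist'); crop(w,310,70,480,310,3 and 2.4,'c21.png')
print(onz(w,324,160,.036,True),onz(w,322,235,.036,True))
s=snap('side'); crop(s,250,180,390,290,5,'c22.png')
E
```

```text
[0.59197843 0.08776645 0.036     ] [ 0.58875543 -0.01263515  0.036     ]
```

View pics/c21.png

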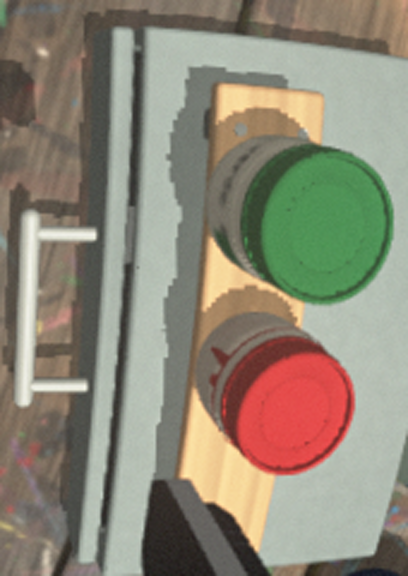

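View pics/c22.png

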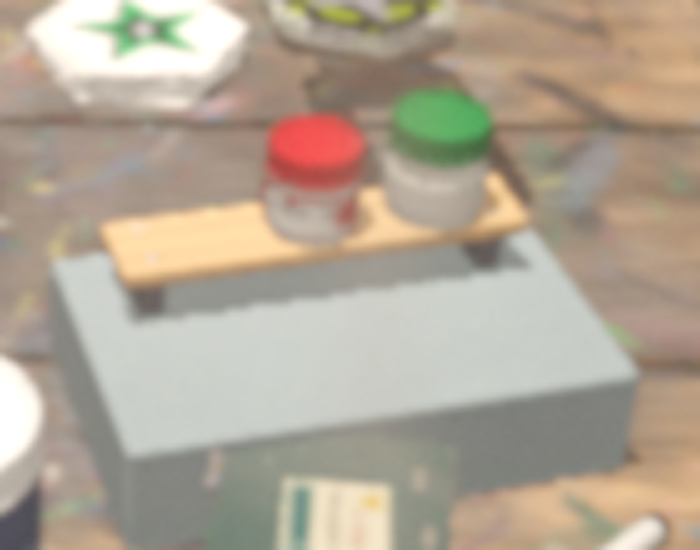

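```bash
python3 - <<'E'
from h import *
w=snap('wrist'); crop(w,340,90,390,190,8 and 6,'c23.png')
import pickle;pickle.dump(w,open('w31.pkl','wb'))
E
```

```text
(no output)
```

View pics/c23.png

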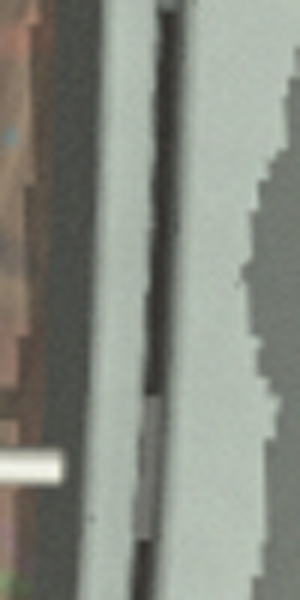

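```bash
python3 - <<'E'
from h import *
import pickle
w=pickle.load(open('w31.pkl','rb'))
f=lambda a,z:onz(w,340+a/6,90+300/6,z,True)
print('panel front',f(97,.057),'panel back',f(148,.057),'back at .072 line',f(170,.072),'lip bottom?',[ (z,f(170,z)[0]) for z in (.06,.065,.072)], f(185,.072))
c=-w['R'].T@w['t'];print(c)
E
```

```text
panel front [0.62734085 0.1146267  0.057     ] panel back [0.637709   0.11452504 0.057     ] back at .072 line [0.63816767 0.11623271 0.072     ] lip bottom? [(0.06, np.float64(0.6414122858963184)), (0.065, np.float64(0.6400603629621703)), (0.072, np.float64(0.638167670854363))] [0.64113739 0.11621515 0.072     ]
[0.54087753 0.15797834 0.43182134]
```

```bash
python3 - <<'E'
from h import *
go([0.535,0.040,0.15],-2.6)
E
python3 -m jog '{"linear":[[4,0,2],[8,0,3.7],[12,0,3.7],[15,0,3.7],[19,0,3.7],[23,0,3.7],[26.5,0,3.7],[26.5,0,3.7],[26.5,0,3.7],[26.5,0,3.7]],"twist":[0,0,0,0,0,0,0,0,0,0],"claw":[-1,-1,-1,-1,-1,-1,-1,-1,-1,-1]}'; python3 - <<'E'
from h import *
go([0.568,0.038,0.025],-2.6)
snap('wrist','w32.png')
E
```

```text
lin cm [14.   -0.06  3.75] twist 0.001 or -3.141 jaw now -2.6 dist 14.5 tcp [0.5373 0.0774 0.29  ] q6 -0.02 t 39.6 F [-1.3  0.4 -1.5] gap 1.002
t: 40.45
tcp_pos: [0.5359, 0.0403, 0.0263]
tool_rot: [0.512, 0.488, -0.511, 0.489]
force: [0.8, 0.2, 0.8]
finger_gap: -0.003
lin cm [0.14 3.21 0.08] twist 0.001 or -3.141 jaw now -2.6 dist 3.2 tcp [0.5359 0.0403 0.0263] q6 -0.09 t 40.5 F [0.8 0.2 0.8] gap -0.003
```

View pics/w32.png

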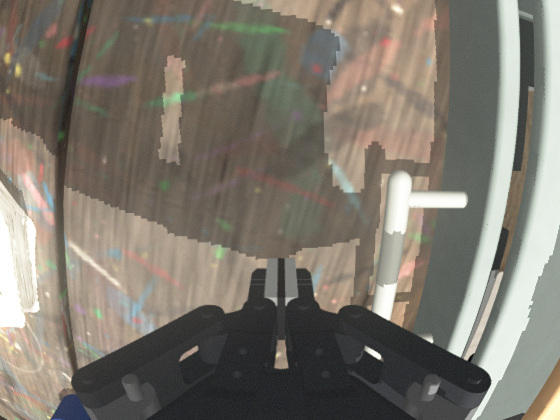

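```bash
python3 -m jog '{"linear":[[0,0.8,0],[0,1.6,0],[0,2.2,0],[0,2.8,0],[0,3.2,0],[0,3.6,0],[0,4,0],[0,4,0]],"twist":[0,0,0,0,0,0,0,0],"claw":[-1,-1,-1,-1,-1,-1,-1,-1]}'; python3 - <<'E'
from h import *
go([0.568,0.038,0.025],-2.6)
E
```

```text
t: 41.17
tcp_pos: [0.5697, 0.0389, 0.0253]
tool_rot: [-0.508, -0.492, 0.514, -0.486]
force: [-8.0, -0.6, 9.3]
finger_gap: -0.002
lin cm [ 0.03 -0.17  0.1 ] twist 0.001 or -3.141 jaw now -2.5 dist 0.2 tcp [0.5697 0.0389 0.0253] q6 -0.08 t 41.2 F [-8.  -0.6  9.3] gap -0.002
```

```bash
python3 -m jog '{"linear":[[0,0.4,0],[0,0.8,0],[0,0.8,0],[0,0.8,0]],"twist":[0,0,0,0],"claw":[-1,-1,-1,-1]}'; python3 - <<'E'
from h import *
go([0.568,0.038,0.025],-2.6)
E
```

```text
t: 41.5
tcp_pos: [0.5699, 0.039, 0.0252]
tool_rot: [-0.504, -0.496, 0.517, -0.482]
force: [-19.2, -2.8, 20.5]
finger_gap: 0.001
lin cm [ 0.03 -0.18  0.11] twist 0.002 or -3.14 jaw now -2.5 dist 0.2 tcp [0.5699 0.039  0.0252] q6 -0.08 t 41.5 F [-19.2  -2.8  20.5] gap 0.001
```

Hard stop confirmed, so the drawer is fully shut. I'll retreat, take a last look, then hand in.

```bash
python3 -m jog '{"linear":[[0,-2,0],[0,-4,0],[0,-4,0],[-4,-5,0],[-8,-5,0],[-12,-5,0],[-16,-5,0],[-20,-5,0],[-24,-5,0],[-28,-5,0],[-28,-5,0],[-28,-5,0],[-28,-5,0],[-28,-5,0]],"twist":[0,0,0,0,0,0,0,0,0,0,0,0,0,0],"claw":[-1,-1,-1,-1,-1,-1,-1,-1,-1,-1,-1,-1,-1,-1]}'; python3 - <<'E'
from h import *
go([0.568,0.038,0.025],-2.6)
s=snap('scene'); crop(s,140,90,380,270,3.3,'c24.png'); w=snap('wrist','w33.png')
print(onz(s,344,190,.036))
E
```

```text
t: 42.67
tcp_pos: [0.5316, 0.0405, 0.3037]
tool_rot: [-0.51, -0.49, 0.512, -0.488]
force: [-0.6, 0.9, -0.6]
finger_gap: 0.001
lin cm [27.85  3.74  0.1 ] twist 0.0 or -3.141 jaw now -2.6 dist 28.1 tcp [0.5316 0.0405 0.3037] q6 -0.09 t 42.7 F [-0.6  0.9 -0.6] gap 0.001
[ 0.33848198 -0.16033909  0.036     ]
```

View pics/c24.png

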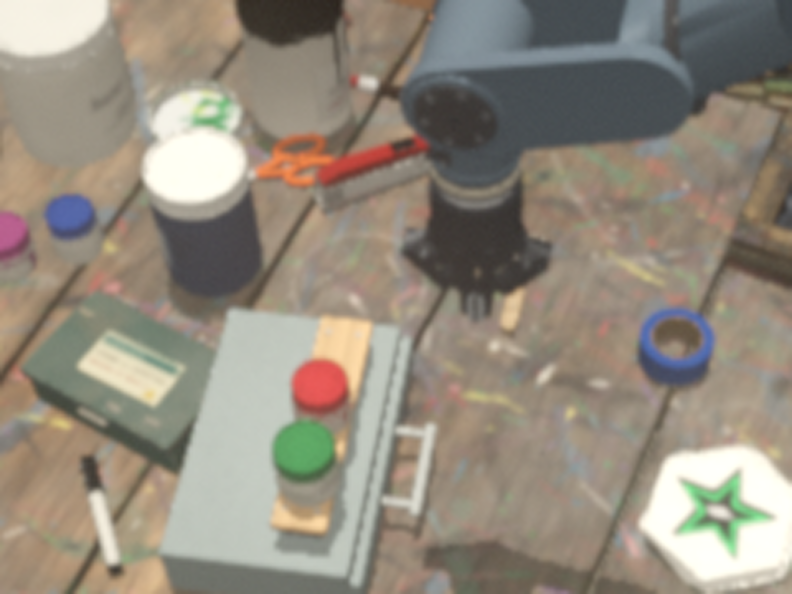

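View pics/w33.png

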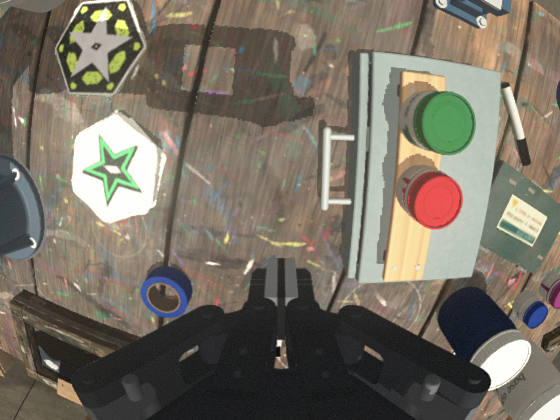

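The final pictures show the drawer shut and both pots upright on the shelf: the green lid at (443,122) and the red lid at (433,199) in the wrist view. The tape and stapler have not moved.

```bash
python3 - <<'E'
from h import *
print(manip.sign_off())
E
```

```text
the job is handed in; nothing more can be done
None
```

The kit is put away and the job is handed in, at about 43 s on the robot's clock.

**Tools:** I opened the drawer and pressed the timber block and the 205 mm spatula into their cutouts, with the blade to the right. No box cutter was in any view; I took a red-handled brush half hidden by the bucket not to be it, so its cutout stayed empty. Pressing from above stopped at 52 mm on the block and 38 mm on the spatula handle, the heights they should have when fully seated.

**Drawer:** It is shut with the tools in it. A second push on the handle met a firm stop at about 19 N without moving. The pictures show a dark slit of 0 to 3 mm between panel and chest, which I took for the opening above the lower panel.

**Pots:** The red pot (58 mm grip, middle of the shelf) and the green pot (about 61 mm grip, 80 mm to its left) stand upright and centred. They were the only pots in front of or beside the chest.

**Left alone:** The last pictures show the tape and stapler where they were; the tape reads the same position as at the start.

**Disagreements:**
- While I pressed the block, the drawer slid in about 6 mm, so I measured the spatula's cutout again before placing it.
- Camera and gripper position readings differed by 1 to 3 mm, and I corrected for this by eye at each placing.

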